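# Put the torch batteries away under lock and key

### The job

Take the red key from its stand, push it fully home in the lock on top of the drawer cabinet and turn it clockwise until the bolt is drawn, then pull the drawer out to its stop and lay every torch battery from the counter flat on the drawer's floor. Push the drawer fully shut, turn the key back to lock it, draw the key out and stand it upright, fully down, in its stand again. Leave the amber bulb, the radio valve and the brass lantern base undisturbed.

Things in the scene. Friction and masses are not known exactly. Their poses are not given: they have to be found in the camera images.
- key: the key, upright, 84 mm tall, 0.12 kg. Origin at the lower tip of the blade, z up, x along the blade's width, y through its thickness. From the tip up: flat steel blade 26 (x) x 6 (y) mm, 28 mm long; brass collar 34 x 20 mm, from 28 to 34 mm; shank 12 x 10 mm up to 48 mm; flat red bow 40 (x) x 10 (y) mm from 48 to 84 mm, to be pinched across its 10 mm. It works either way round (half turn about z). At the start it stands in its stand, the collar resting on the stand's top.
- stand: brown bakelite key stand fixed to the counter, 80 x 60 x 40 mm (x, y, z), origin at the centre of its underside.
- stand_hole (a point): centre of the mouth of the stand's slot, in its top face (40 mm up); the slot is 30 mm (x) by 10 mm (y), 32 mm deep with a 3 mm lead-in chamfer; x along the slot. A key put back fully has its tip 28 mm below this point.
- cabinet: fixed wooden cabinet, 220 (x, depth) x 340 (y, width) x 85 mm high, origin at the centre of its underside, its front looks to its own -x. Drawer bay from y = -100 to +170 mm; the lock column fills y = -170 to -100 mm.
- lock_slot (a point): centre of the keyhole's mouth in the top face of the brass lock barrel, 88 mm above the counter, on the upright axis the barrel turns about. It turns with the barrel: x along the slot, z up. Slot 28.8 mm (x) by 8.8 mm (y), 31 mm deep, with a 3 mm lead-in chamfer. The key is fully home when its collar lands on the barrel, the tip 28 mm below this point. The key has about 0.1 rad of play in the slot either way.
- lock (a joint): angle of the lock barrel, 0 to 1.2 rad (stops), growing as it is turned CLOCKWISE seen from above; near 0 the hidden bolt is out and locks the drawer, above 1.0 the drawer is free. It counts as locked again below 0.25. Stays where left (friction about 0.05 N m). The bolt can go out again only while the drawer is fully shut.
- drawer (a joint): how far the drawer is out, 0 (shut) to 0.125 m (its stop); slides to the cabinet's -x against about 1.5 N of friction and stays where left. Fully out is above 0.118, fully shut below 0.006.
- drawer_handle (a point): middle of the drawer's brass bar handle: a round bar about 11 mm thick, 100 mm long along y, its centre 35 mm in front of the drawer's front face, 50 mm above the counter (35 mm below the cabinet's top). Axes as the cabinet's. It moves with the drawer.
- drawer_floor (a point): centre of the drawer's inner floor (18 mm above the counter), moving with the drawer, axes as the cabinet's. The inside spans x -90 to +90 mm and y -120 to +120 mm, walls 40 mm high above the floor; the front panel (its outer face at x = -107 mm) rises 58 mm above the floor. With the drawer at its stop the part from x = -90 to +30 mm is open to above.
- battery1: a blue torch battery with a yellow band and a black end cap with two brass contacts, an 85 x 36 x 34 mm block (x, y, z; about 0.18 kg) lying flat on the counter; origin at its centre, x along its length. May be absent.
- battery2: a blue torch battery with a yellow band and a black end cap with two brass contacts, an 85 x 36 x 34 mm block (x, y, z; about 0.18 kg) lying flat on the counter; origin at its centre, x along its length. May be absent.
- battery3: a blue torch battery with a yellow band and a black end cap with two brass contacts, an 85 x 36 x 34 mm block (x, y, z; about 0.18 kg) lying flat on the counter; origin at its centre, x along its length. May be absent.
- bulb: bystander: amber carbon-filament bulb standing on a brass holder, 68 mm across, 135 mm tall, origin at the centre of its underside. Leave alone.
- valve: bystander: tall clear radio valve on a brown base, 52 mm across, 140 mm tall, origin at the centre of its underside. Leave alone.
- lantern: bystander: heavy brass lantern base, 104 mm across, 80 mm tall, origin at the centre of its underside. Leave alone.
- tester: bystander: brown bakelite socket tester with a toggle switch, fixed, 110 x 130 x 85 mm, origin at the centre of its underside. Not needed.
Things that resemble listed ones, but are neither listed nor needed, are in the scene too. What is shaped like the battery3 but pink is not meant.

How it is judged:
By the outcome, as a careful person would: the job done as asked, in the order asked, and still so for the second after the job is handed in, with the robot touching nothing.
Of battery1, battery2, battery3 only 2 to 3 are there at a start; the rules pass over those that are not, and their reading is None.
At some moment in a run one of battery1, battery2, battery3 may be knocked a few centimetres aside while the robot is not near it.
It also fails if it takes over 210 s, if anything falls off the work surface, if the arm or the gripper's body presses on something with over 40 N, if the wrist force passes 120 N, or if a joint passes its speed limit or range.

### The arm

A 6-joint arm with a two-finger parallel gripper is mounted at the origin on the work surface. World frame = base frame: x ahead of the robot, y to its left, z up, the work surface at z = 0. Lengths are in m, angles in rad, forces in N, time in s.
With the tool pointing down it reaches from about 0.3 to 0.875 m from the base axis. Payload 6.4 kg.
Tool frame: the origin (TCP) lies midway between the tips of the shut fingers; the grasp point (between the pads) lies 19 mm behind it (ctrl.pinch_z is the distance from the TCP to the grasp point, in m); z points along the fingers, y is the line along which they close (so a half turn about z gives the same grasp; the last joint's range is limited). The gripper opens to 85 mm and grips with 20 to 120 N. Pads are 22 mm wide; open, the fingers measure 114 mm over their backs; the gripper's body (76 mm by 85 mm) begins 54 mm behind the grasp point. The pads swing forward as they close: fully open they stand 13 mm farther back than shut.
Start: joints at [-1.531, 0.181, 1.607, -0, 1.354, -0.206], TCP at [0.14, -0.558, 0.231] pointing down, gripper open.
Joint ranges: [-2.99, 2.99], [-0.89, 2.07], [0.3, 2.58], [-1.14, 4.28], [0, 2.63], [-3.12, 3.12]. Speed limits (rad/s): [2.57, 2.57, 3.01, 3.14, 3.14, 3.14].

### API

Orientations are given as a unit quaternion [w, x, y, z].
In Python, from bench import ctrl gives the robot as it stands.
- The arm moves only by the tool apply_moves, never from a script. Its argument "moves" is a list of rows, each an object with "jaw": the opening, from 0 (shut) to 1 (fully open); "offset": the shift along the tool's x, y, z in mm, a list of three; "rot": the turn, a rotation vector about the tool's x, y, z in degrees, a list of three. In form: [{"jaw": jaw, "offset": [dx, dy, dz], "rot": [ax, ay, az]}, ...]. A call has exactly 5 rows; each row shifts and turns the commanded pose from where the row before left it, along the tool's axes as they then stand; what a row does not reach is not made up. A row lasts 1/8 s, in which the tool goes at most 62.5 mm and 10.7 degrees, less where a joint would pass 70% of its speed; a pose out of reach is approached as far as the arm can. A call is refused whole if a number of a shift passes 62.5 or a number of a turn 10.7, either way. A call with a gripper value outside its range is refused whole. The fingers move at their own pace and stop on an object; the grip force is fixed at half the most. Time passes only in rows, so rows that do not move let the fingers close, or fill a call up. It gives the time, the measured TCP pose, the force, the opening and the grip force at its end, in the units of the state.
- ctrl.get_obs(): the state, without advancing time (a new reading comes with each control period).
- ctrl.camera(name): name is "side" or "top"; returns (picture, depth): 420x560x3 uint8, red, green, blue; 420x560 float32, m along the optical axis (not along the pixel's ray), 0 where there is no reading.
- ctrl.camera_params(name): a dict with "K" (3x3 intrinsics, pixels), "cam_to_world" (4x4, takes a point from camera to world coordinates). Camera axes: x right, y down, z forward; pixel columns grow to the right and rows downward; lengths in m; the calibration is good to about 2 mm. A picture is of the moment at which its call begins. camera_params takes no time and is no camera call.
- ctrl.hand_in(): hands the job in; it is judged then, once.
Trained networks look in the newest picture that a camera, given by its name, has taken for a name from the list of things; names that differ only in an ending like _2 or _b are one class to them, and where a whole thing is asked for, a point or a joint stands for the part that bears it (a point fixed in the world has none). Each returns a list of dicts, best first, with "score" (0 to 1); they miss things now and then, are a little off and sometimes report something else, mostly with a low value. They report only what shows in the picture. A call takes as long as a camera call. They do not tell look-alikes from the thing itself.
- ctrl.outline_of(camera, target): "region" (420x560 bool, what is visible of it) and "position" ([column, row] in pixels, amid what is visible of it).
The state is a dict: "time_s": time; "q": joint angles; "dq": joint speeds; "joint_efforts": joint torques, N m; "eef_pos": TCP position; "eef_rot": TCP orientation; "wrist_force": force on the tool from outside, world axes, zero at the start; "torque": the same for the moment, N m; "opening": opening from 0.0 (shut) to 1.0 (fully open); "grasp_force": force on a finger pad.
Only numpy, scipy, OpenCV 4.12 (cv2) and the standard library are available. Lean on these libraries where they do the work, as an engineer would, in place of code of your own. Each camera call takes 0.05 s, during which the arm holds its last target. There are 200 camera calls.

## Working session

There is one attempt and no reset: what is moved stays moved. The work goes in short steps, Python scripts to look and compute and a tool call to move; the robot and the scene stay as the last step left them, time stands still between calls to the robot, and variables do not carry over. Pictures are saved under pics/ and viewed, at most 14 in all, crops included, and the job is handed in when it is done.

Besides the shell and the picture viewer there is one more tool, called as name([rows], argument=value, ...), one row to a line, values as JSON. apply_moves: Moves the arm, as the interface text tells. Its arguments: {"type":"object","properties":{"moves":{"type":"array"}},"required":["moves"]}

```bash
ls; mkdir -p pics
python3 - <<'E'
from bench import ctrl
import cv2,numpy as np
for n in("side","top"):
    im,d=ctrl.camera(n); cv2.imwrite(f"pics/{n}0.png",cv2.resize(im[:,:,::-1],(800,600),interpolation=cv2.INTER_CUBIC))
    p=ctrl.camera_params(n);print(n,p["K"].round(1).tolist(),p["cam_to_world"].round(3).tolist())
print({k:np.round(v,3).tolist() for k,v in ctrl.get_obs().items()},ctrl.pinch_z)
E
```

```text
pics
side [[427.8, 0.0, 276.3], [0.0, 427.8, 210.7], [0.0, 0.0, 1.0]] [[0.975, -0.152, 0.16, 0.298], [-0.219, -0.601, 0.769, -1.085], [-0.021, -0.785, -0.619, 0.956], [0.0, 0.0, 0.0, 1.0]]
top [[544.0, 0.0, 273.3], [0.0, 544.0, 210.7], [0.0, 0.0, 1.0]] [[-0.021, -0.984, 0.176, 0.223], [-1.0, 0.022, 0.003, -0.035], [-0.007, -0.176, -0.984, 1.864], [0.0, 0.0, 0.0, 1.0]]
{'time_s': 0.1, 'q': [-1.531, 0.181, 1.608, 0.0, 1.354, -0.206], 'dq': [0.001, -0.001, -0.003, 0.001, 0.001, 0.0], 'joint_efforts': [0.0, -44.588, -35.223, -0.0, 0.004, 0.0], 'eef_pos': [0.14, -0.557, 0.23], 'eef_rot': [-0.001, 0.992, 0.123, 0.0], 'wrist_force': [-0.368, 0.083, -1.174], 'torque': [-0.033, 0.018, 0.004], 'grasp_force': 0.0, 'opening': 0.995} 0.0187
```

View pics/side0.png

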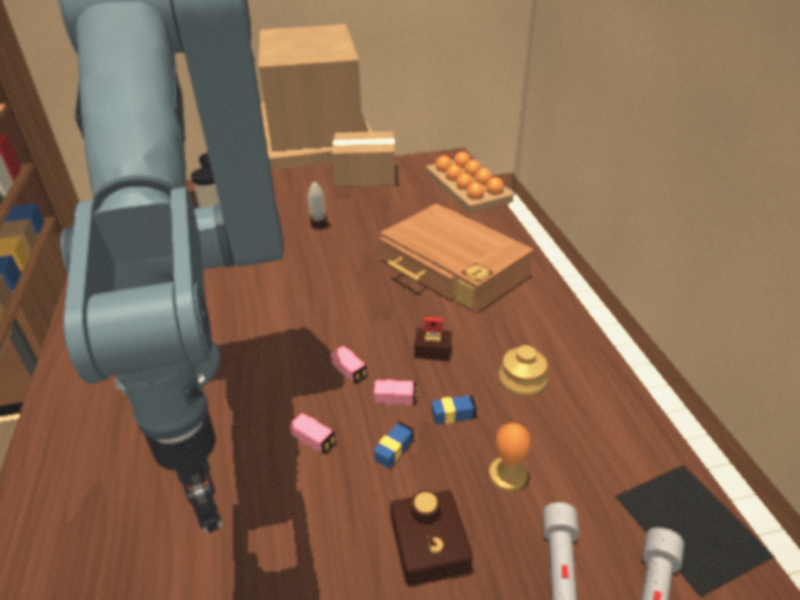

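View pics/top0.png

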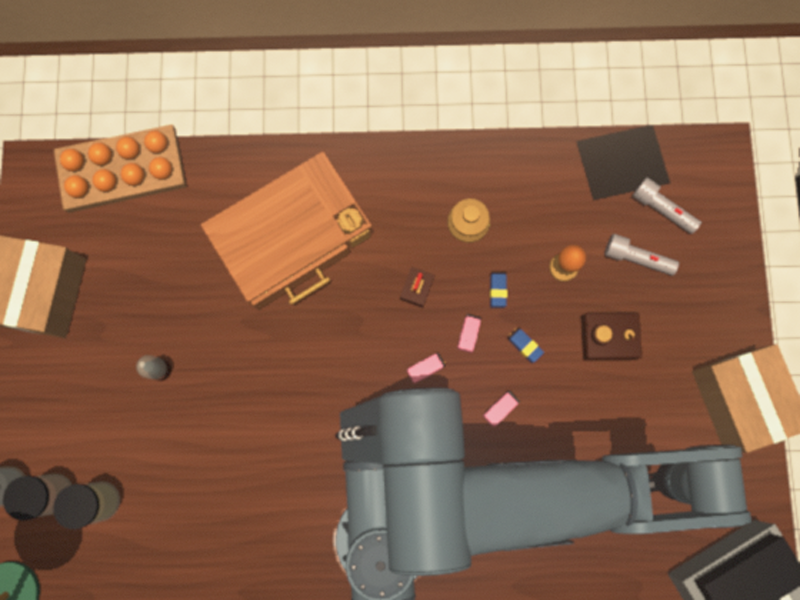

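Side view (800x600 scale): red key at (432,325) in its stand. Blue batteries at (453,409) and (394,444), pink decoys at (348,364), (394,391) and (313,432). Cabinet at (455,255), its lock at (477,272), handle at (407,268). Lantern (524,370), bulb (511,455). In the top view the key is at (417,283), the lock at (349,220) and the handle at (308,286). Part of the counter is hidden by the arm.

```bash
cat > h.py <<'E'
from bench import ctrl
import cv2,numpy as np
from scipy.spatial.transform import Rotation as R
def cloud(n):
    im,d=ctrl.camera(n);p=ctrl.camera_params(n);K=p["K"];T=p["cam_to_world"]
    v,u=np.mgrid[:420,:560]
    c=np.stack([(u-K[0,2])/K[0,0]*d,(v-K[1,2])/K[1,1]*d,d],-1)
    w=c@T[:3,:3].T+T[:3,3]; w[d==0]=np.nan
    return im,w
def rect(P):
    (c,s,a)=cv2.minAreaRect((P[:,:2]*1000).astype(np.float32)); 
    if s[0]<s[1]: s=s[::-1]; a+=90
    return np.round(c,1),np.round(s,1),round((a+90)%180-90,1)
def obs():
    o=ctrl.get_obs(); r=R.from_quat(np.roll(o["eef_rot"],-1)).as_matrix()
    return o,r
def state():
    o,r=obs(); print("t",round(o["time_s"],2),"pos",np.round(o["eef_pos"]*np.array(1000),1),"x",r[:,0].round(3),"y",r[:,1].round(3),"z",r[:,2].round(3),"F",np.round(o["wrist_force"],1),"open",round(o["opening"],3),"g",o["grasp_force"],"q",np.round(o["q"],2))
E
python3 - <<'E'
from h import *
ims={}
for n in("top","side"):
    im,w=cloud(n); ims[n]=im
    h=cv2.cvtColor(im,cv2.COLOR_RGB2HSV);H,S,V=h[...,0],h[...,1],h[...,2]
    X,Y,Z=w[...,0],w[...,1],w[...,2]
    cv=(X>.15)&(X<1)&(Y>-.75)&(Y<.6)
    masks={"blue":(H>95)&(H<125)&(S>110)&(V>50)&cv&(Z<.1),"red":((H<5)|(H>174))&(S>170)&(V>110)&cv}
    for k,m in masks.items():
        c,l,s,ce=cv2.connectedComponentsWithStats(m.astype(np.uint8))
        for i in range(1,c):
            if s[i,4]<12: continue
            q=w[l==i]; print(n,k,s[i,4],ce[i].round(1),"mean",np.nanmean(q,0).round(4),"z",np.nanpercentile(q[:,2],[5,50,95]).round(4),rect(q))
    for name,col in (("cabinet",None),("battery1",None),("stand",None),("lock_slot",None),("drawer_handle",None),("lantern",None),("bulb",None),("valve",None),("key",None)):
        for r in ctrl.outline_of(n,name)[:4]:
            m=r["region"]; q=w[m]; q=q[~np.isnan(q[:,0])]
            if len(q)<5: continue
            zt=np.percentile(q[:,2],97); t=q[q[:,2]>zt-.008]
            print(n,name,round(r["score"],2),np.round(r["position"]),"n",m.sum(),"mean",q.mean(0).round(3),"ztop",zt.round(4),"topfit",rect(t))
print()
E
```

```text
top blue 64 [348.5 196.4] mean [ 0.5947 -0.2888  0.0332] z [0.0262 0.0335 0.0387] (array([ 595.3, -288.9]), array([27.9, 25.6]), -4.6)
top blue 32 [348.5 211.5] mean [ 0.542  -0.2862  0.0344] z [0.0275 0.0351 0.0413] (array([ 542.3, -286.1]), array([24.8, 12.2]), 86.8)
top blue 78 [363.7 237.3] mean [ 0.4524 -0.3337  0.0338] z [0.0258 0.0339 0.0413] (array([ 452.4, -333.7]), array([30.4, 28.5]), -46.9)
top blue 32 [374.6 248. ] mean [ 0.4152 -0.3687  0.0329] z [0.0257 0.0325 0.0408] (array([ 415.4, -368.8]), array([28.6, 12.4]), -46.0)
top red 26 [292.5 195.4] mean [ 0.5901 -0.0946  0.0937] z [0.0884 0.0951 0.1032] (array([588.8, -95.5]), array([45.3, 11.1]), -12.6)
top cabinet 0.58 [201. 160.] n 7274 mean [0.716 0.208 0.079] ztop 0.0926 topfit (array([727.8, 212.2]), array([339.2, 227.5]), -58.9)
top battery1 0.79 [353. 203.] n 285 mean [ 0.576 -0.288  0.031] ztop 0.0405 topfit (array([ 576.4, -289.1]), array([81.2, 34.9]), -3.0)
top battery1 0.75 [297. 257.] n 280 mean [ 0.39  -0.109  0.032] ztop 0.0414 topfit (array([ 391.5, -109.3]), array([83.1, 35.4]), -62.4)
top battery1 0.64 
[... 3712 characters left out ...]
y([ 752.2, -230.8]), array([38.7, 38. ]), 68.1)
side bulb 0.63 [358. 321.] n 1047 mean [ 0.626 -0.467  0.068] ztop 0.1327 topfit (array([ 631.8, -457.7]), array([38.2, 35. ]), -1.3)
side valve 0.61 [224. 146.] n 357 mean [0.403 0.511 0.066] ztop 0.1306 topfit (array([403. , 517.6]), array([27.9, 19.7]), -18.9)
side key 0.66 [303. 230.] n 207 mean [ 0.587 -0.098  0.067] ztop 0.0964 topfit (array([587.2, -97.4]), array([37.8, 12.9]), -19.4)
side key 0.23 [303. 241.] n 461 mean [ 0.583 -0.113  0.029] ztop 0.0426 topfit (array([587. , -97.8]), array([79.3, 64.7]), -18.3)
side key 0.22 [333. 192.] n 130 mean [0.741 0.057 0.085] ztop 0.0894 topfit (array([741.4,  59.2]), array([54.3, 53.9]), 37.4)
```

Run:
```python
from h import *
out=[]
for n,c in(("top",(244,154)),("side",(334,189)),("top",(293,199)),("side",(303,232))):
    im,w=cloud(n);x,y=c
    out.append(cv2.resize(im[y-18:y+18,x-24:x+24,::-1],(400,300),interpolation=cv2.INTER_CUBIC))
    if out.__len__()<=2:
        P=w[...,:2]-np.array([.742,.061]); r=np.hypot(P[...,0],P[...,1]); g=cv2.cvtColor(im,cv2.COLOR_RGB2GRAY).astype(float)
        b=(r<.026)&(w[...,2]>.07); med=np.median(g[b]); print(n,"brass med",med,np.percentile(g[b],[2,10,25]), "ctr",w[b].mean(0).round(4))
        s=(r<.018)&(g<med*.72); q=w[s][:,:2]*1000; wt=med-g[s]; m=np.average(q,axis=0,weights=wt); C=np.cov(q.T,aweights=wt); e,V=np.linalg.eigh(C); print(s.sum(),m,np.sqrt(e),np.degrees(np.arctan2(V[1,1],V[0,1])))
cv2.imwrite("pics/crop.png",np.vstack([np.hstack(out[:2]),np.hstack(out[2:])]))
```

```text
top brass med 173.0 [122.   144.   160.25] ctr [0.7414 0.061  0.0859]
2 [754.33931425  69.14128925] [0.         1.06643687] 162.52548697702392
side brass med 175.0 [137.44 153.   161.  ] ctr [0.7417 0.0592 0.085 ]Traceback (most recent call last):
  File "<stdin>", line 9, in <module>
    raise ZeroDivisionError(
        "Weights sum to zero, can't be normalized")
ZeroDivisionError: Weights sum to zero, can't be normalized
```

apply_moves([
  {"jaw": 1,"offset": [0,0,-20],"rot": [0,0,0]},
  {"jaw": 1,"offset": [0,0,-20],"rot": [0,0,0]},
  {"jaw": 1,"offset": [0,0,-20],"rot": [0,0,0]},
  {"jaw": 1,"offset": [0,0,-20],"rot": [0,0,0]},
  {"jaw": 1,"offset": [0,0,0],"rot": [0,0,0]},
])

```text
time_s: 1.82
eef_pos: [0.14, -0.5587, 0.3131]
eef_rot: [0.002, 0.992, 0.123, -0.0]
wrist_force: [-0.2, 0.0, -0.6]
opening: 1.001
grasp_force: 0.0
```

Run:
```python
from h import *
out=[]
for n,c in(("top",(244,154)),("side",(334,189)),("top",(293,199)),("side",(303,232))):
    im,w=cloud(n);x,y=c
    out.append(cv2.resize(im[y-18:y+18,x-24:x+24,::-1],(400,300),interpolation=cv2.INTER_CUBIC))
cv2.imwrite("pics/crop.png",np.vstack([np.hstack(out[:2]),np.hstack(out[2:])]))
```

```text
(no output)
```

View pics/crop.png

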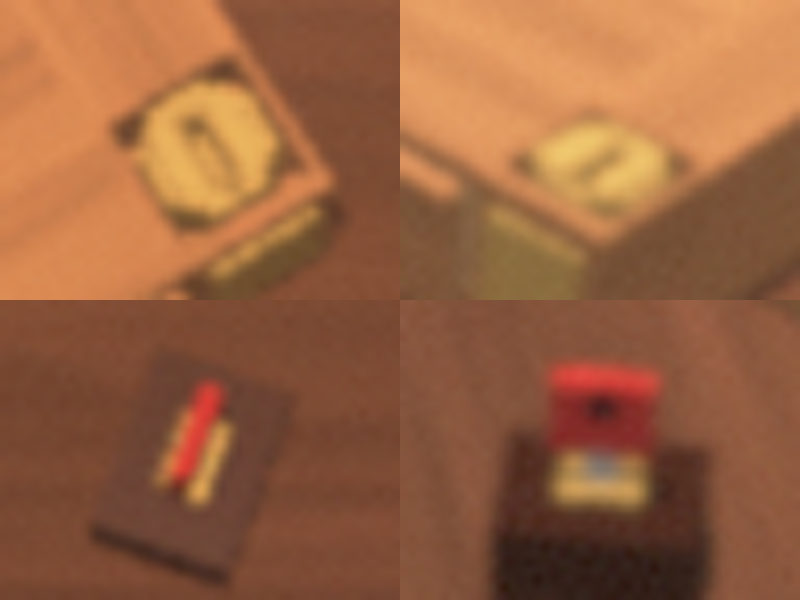

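Crop: the red bow on its brass collar in the dark stand confirms the key (top (205,430), side (605,410)). The keyhole shows as a thin dark slash on the barrel, top (210,150) and side (600,163). Next I measure the slash and the handle.

Run:
```python
from h import *
for n in("top","side"):
    F=[cloud(n) for _ in range(6)]
    im=np.mean([f[0] for f in F],0); p=ctrl.camera_params(n);K,T=p["K"],p["cam_to_world"]
    g=im.sum(-1)/3
    # rectify plane z=.088 around (742,60), 0.25mm/px, +-40mm
    X,Y=np.meshgrid(np.arange(-40,40,.5)+742,np.arange(-40,40,.5)+61)
    P=np.stack([X,Y,np.full_like(X,88)],-1)/1000
    c=(P-T[:3,3])@T[:3,:3]; u=(c[...,0]/c[...,2]*K[0,0]+K[0,2]).astype(np.float32);v=(c[...,1]/c[...,2]*K[1,1]+K[1,2]).astype(np.float32)
    r=cv2.remap(g.astype(np.float32),u,v,cv2.INTER_CUBIC); rc=cv2.remap(im.astype(np.float32),u,v,cv2.INTER_CUBIC)
    # brass mask: hue yellowish (G/R high)
    br=(rc[...,1]/rc[...,0]>.72)&(rc[...,0]>150)
    br=cv2.morphologyEx(br.astype(np.uint8),cv2.MORPH_CLOSE,np.ones((15,15)))
    k,l,s,ce=cv2.connectedComponentsWithStats(br); i=1+np.argmax(s[1:,4]); 
    cs,_=cv2.findContours((l==i).astype(np.uint8),0,1); (cx,cy),rad=cv2.minEnclosingCircle(cs[0])
    print(n,"brass centroid",ce[i]*.5+[702,21],"circ",cx*.5+702,cy*.5+21,rad*.5)
    c0=ce[i]*.5+[702,21]
    rr=np.hypot(X-c0[0],Y-c0[1]); med=np.median(r[rr<20]); d=np.clip(med*.93-r,0,None)*(rr<19)
    q=np.stack([X[d>0],Y[d>0]],1);wt=d[d>0]; m=np.average(q,axis=0,weights=wt); e,V=np.linalg.eigh(np.cov(q.T,aweights=wt)); print("slot",m,np.sqrt(e),"ang",np.degrees(np.arctan2(V[1,1],V[0,1])))
    cv2.imwrite(f"pics/rect_{n}.png",cv2.resize(rc[::-1,:,::-1],(390,390)))
    # handle: brassy pts in front of cabinet
    w=np.nanmean([f[1] for f in F],0); h=cv2.cvtColor(im.astype(np.uint8),cv2.COLOR_RGB2HSV)
    a=np.radians(31); rel=w[...,:2]-np.array([.730,.212]); cx_=rel@[np.cos(a),np.sin(a)]; cy_=rel@[-np.sin(a),np.cos(a)]
    m=(w[...,2]>.036)&(cx_<-.132)&(cx_>-.17)&(abs(cy_-.035)<.07); q=w[m]; print("handle",m.sum(),q.mean(0).round(4),"z95",np.percentile(q[:,2],[50,95]),rect(q),cx_[m].mean().round(4),cy_[m].min().round(4),cy_[m].max().round(4))
a=cv2.imread("pics/rect_top.png");b=cv2.imread("pics/rect_side.png");cv2.imwrite("pics/rects.png",np.hstack([a,b]))
```

```text
top brass centroid [739.33802731  63.39606194] circ 738.5625267028809 63.732330322265625 27.28999900817871
slot [745.11963049  64.85917581] [2.68756827 8.96250644] ang -141.93239271495463
handle 127 [0.5807 0.1643 0.0535] z95 [0.05372426 0.05682596] (array([585.3, 167.6]), array([108. ,  27.3]), -59.5) -0.1525 -0.0175 0.0906
side brass centroid [739.41669591  54.79781541] circ 737.25 54.0 34.41025924682617
slot [736.19155104  53.67200114] [2.30988656 8.06055584] ang -142.51964840010328
handle 90 [0.5829 0.1582 0.0519] z95 [0.05242237 0.05500055] (array([587.2, 163.6]), array([105.3,  26.5]), -58.2) -0.1538 -0.0206 0.0847[ WARN:0@3.383] global loadsave.cpp:1063 imwrite_ Unsupported depth image for selected encoder is fallbacked to CV_8U.
```

View pics/rects.png

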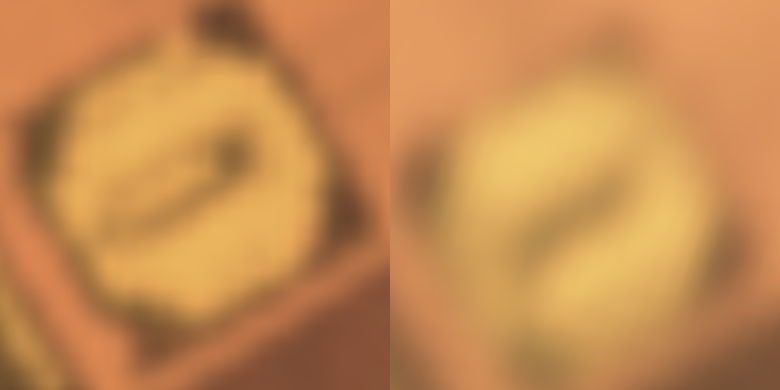

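apply_moves([
  {"jaw": 1,"offset": [50,-10,0],"rot": [0,0,7]},
  {"jaw": 1,"offset": [50,-10,0],"rot": [0,0,7]},
  {"jaw": 1,"offset": [50,-10,0],"rot": [0,0,7]},
  {"jaw": 1,"offset": [40,-40,0],"rot": [0,0,7]},
  {"jaw": 1,"offset": [40,-40,0],"rot": [0,0,5]},
])

```text
time_s: 3.25
eef_pos: [0.3786, -0.4445, 0.3113]
eef_rot: [0.0, 0.986, -0.166, 0.0]
wrist_force: [0.9, -0.2, 0.3]
opening: 1.0
grasp_force: 0.0
```

Slot centre is near (741,61) mm and the slot lies along the cabinet x axis at about 31°. The handle is at about (586,166). Moving on above the key.

apply_moves([
  {"jaw": 1,"offset": [10,-50,0],"rot": [0,0,0]},
  {"jaw": 1,"offset": [10,-50,0],"rot": [0,0,0]},
  {"jaw": 1,"offset": [10,-50,0],"rot": [0,0,0]},
  {"jaw": 1,"offset": [10,-50,0],"rot": [0,0,0]},
  {"jaw": 1,"offset": [10,-50,20],"rot": [0,0,0]},
])

```text
time_s: 3.88
eef_pos: [0.5073, -0.2245, 0.2931]
eef_rot: [0.001, 0.986, -0.164, 0.002]
wrist_force: [1.2, 0.1, -0.0]
opening: 1.003
grasp_force: 0.0
```

apply_moves([
  {"jaw": 0.6,"offset": [10,-50,30],"rot": [0,0,0]},
  {"jaw": 0.6,"offset": [10,-50,30],"rot": [0,0,0]},
  {"jaw": 0.6,"offset": [13,-47,30],"rot": [0,0,0]},
  {"jaw": 0.6,"offset": [0,0,30],"rot": [0,0,0]},
  {"jaw": 0.6,"offset": [0,0,20],"rot": [0,0,0]},
])

```text
time_s: 4.5
eef_pos: [0.5842, -0.0957, 0.1495]
eef_rot: [-0.0, 0.987, -0.163, -0.001]
wrist_force: [0.1, -0.5, 0.8]
opening: 0.601
grasp_force: 0.0
```

Run:
```python
from h import *
state()
for n in("top","side"):
    im,w=cloud(n)
    h=cv2.cvtColor(im,cv2.COLOR_RGB2HSV);H,S,V=h[...,0],h[...,1],h[...,2];X,Y,Z=w[...,0],w[...,1],w[...,2]
    m=(H>95)&(H<125)&(S>110)&(V>50)&(X>.15)&(X<1)&(Y>-.75)&(Y<.6)&(Z<.1)
    c,l,s,ce=cv2.connectedComponentsWithStats(m.astype(np.uint8))
    for i in range(1,c):
        if s[i,4]>12: print(n,"blue",s[i,4],ce[i].round(1),np.nanmean(w[l==i],0).round(4))
    cv2.imwrite(f"pics/{n}1.png",cv2.resize(im[:,:,::-1],(800,600),interpolation=cv2.INTER_CUBIC))
```

```text
t 4.5 pos [584.2 -95.7 149.5] x [ 0.947 -0.322 -0.002] y [-0.322 -0.947  0.   ] z [-0.002  0.001 -1.   ] F [ 0.1 -0.5  0.8] open 0.601 g 0.0 q [-0.36  0.3   1.63 -0.    1.21  1.54]
top blue 69 [348.4 196.2] [ 0.5954 -0.2883  0.0342]
top blue 32 [348.5 211.5] [ 0.5422 -0.2863  0.0332]
top blue 76 [363.8 237.2] [ 0.4525 -0.3342  0.0333]
top blue 33 [374.6 248. ] [ 0.4151 -0.3683  0.0343]
side blue 162 [324.7 285. ] [ 0.596  -0.3019  0.0279]
side blue 77 [306.2 287.4] [ 0.5422 -0.2982  0.0284]
side blue 135 [280.9 303.7] [ 0.4582 -0.3411  0.0318]
side blue 119 [268.5 318.5] [ 0.4155 -0.3783  0.0273]
```

View pics/top1.png

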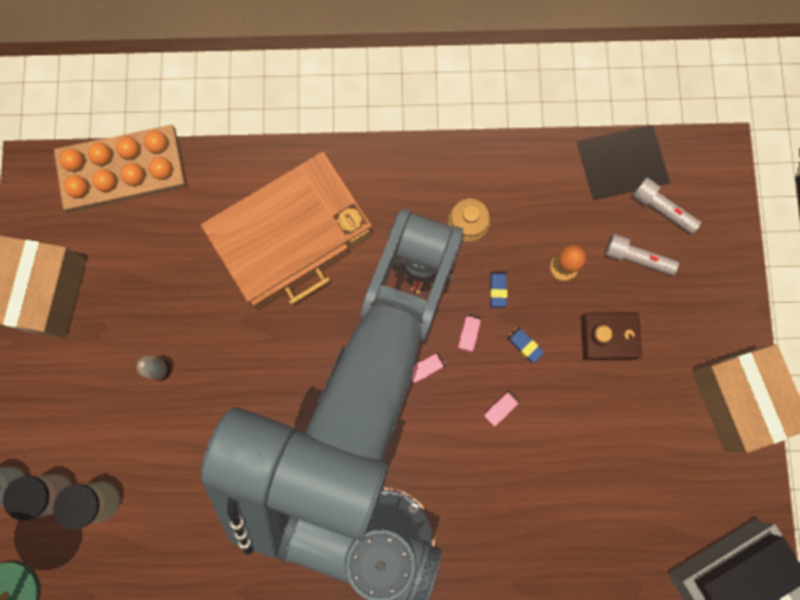

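Only two batteries are on the counter, at (499,290) and (526,345) in this view. Lowering onto the key.

apply_moves([
  {"jaw": 0.6,"offset": [3,-1,25],"rot": [0,0,0]},
  {"jaw": 0.6,"offset": [0,0,25],"rot": [0,0,0]},
  {"jaw": 0.6,"offset": [0,0,20],"rot": [0,0,0]},
  {"jaw": 0.6,"offset": [0,0,14],"rot": [0,0,0]},
  {"jaw": 0.6,"offset": [0,0,0],"rot": [0,0,0]},
])

```text
time_s: 5.22
eef_pos: [0.5871, -0.0968, 0.0664]
eef_rot: [-0.0, 0.986, -0.164, -0.001]
wrist_force: [0.1, 0.9, -0.5]
opening: 0.601
grasp_force: 0.0
```

apply_moves([
  {"jaw": 0,"offset": [0,0,0],"rot": [0,0,0]},
  {"jaw": 0,"offset": [0,0,0],"rot": [0,0,0]},
  {"jaw": 0,"offset": [0,0,0],"rot": [0,0,0]},
  {"jaw": 0,"offset": [0,0,0],"rot": [0,0,0]},
  {"jaw": 0,"offset": [0,0,0],"rot": [0,0,0]},
])

```text
time_s: 5.85
eef_pos: [0.5888, -0.0961, 0.0683]
eef_rot: [-0.001, 0.986, -0.164, 0.001]
wrist_force: [2.5, 5.7, 1.6]
opening: 0.106
grasp_force: 59.1
```

Run:
```python
from h import *
state(); o,_=obs(); print(np.round(o["torque"],2))
```

```text
t 5.85 pos [588.8 -96.1  68.3] x [ 0.946 -0.324  0.002] y [-0.324 -0.946 -0.002] z [ 0.003  0.001 -1.   ] F [2.5 5.7 1.6] open 0.106 g 59.1135174036026 q [-0.36  0.42  1.67  0.    1.06  1.54]
[ 0.96 -0.46 -0.08]
```

apply_moves([
  {"jaw": 0,"offset": [0,0,-15],"rot": [0,0,0]},
  {"jaw": 0,"offset": [0,0,-25],"rot": [0,0,0]},
  {"jaw": 0,"offset": [0,0,-25],"rot": [0,0,0]},
  {"jaw": 0,"offset": [0,0,-25],"rot": [0,0,0]},
  {"jaw": 0,"offset": [0,0,-20],"rot": [0,0,0]},
])

```text
time_s: 6.48
eef_pos: [0.5879, -0.0976, 0.1793]
eef_rot: [0.001, 0.986, -0.164, 0.001]
wrist_force: [0.2, -0.2, -1.1]
opening: 0.105
grasp_force: 58.8
```

Run:
```python
from h import *
state(); o,r=obs()
t=np.array([741,61,190])-np.array(o["eef_pos"])*1000
print(t, r.T@t)
im,w=cloud("side"); P=w-np.array(o["eef_pos"]); m=(np.hypot(P[...,0],P[...,1])<.03)&(P[...,2]<.03)&(P[...,2]>-.09)
print("lowest rel z",np.nanpercentile(P[m][:,2],[1,5]))
ys,xs=np.where(m);y,x=int(ys.mean()),int(xs.mean())
cv2.imwrite("pics/key1.png",cv2.resize(im[y-36:y+36,x-48:x+48,::-1],(640,480),interpolation=cv2.INTER_CUBIC))
```

```text
t 6.47 pos [587.9 -97.6 179.3] x [ 0.946 -0.324  0.002] y [-0.324 -0.946  0.001] z [ 0.001 -0.001 -1.   ] F [ 0.2 -0.2 -1.1] open 0.105 g 58.830644488334656 q [-0.36  0.28  1.6  -0.    1.26  1.54]
[153.11414624 158.60061938  10.72161246] [  93.44142991 -199.66336607  -10.78381394]
lowest rel z [-0.0546402  -0.05059524]
```

View pics/key1.png

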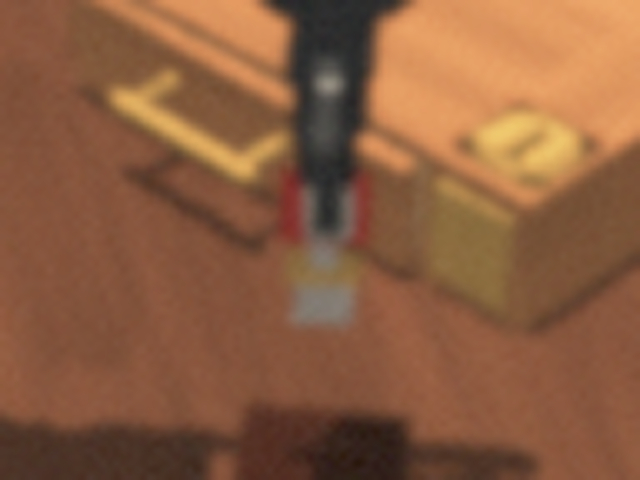

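The key hangs straight in the fingers, blade down, bow centred (326,205), and the lock is visible at (528,148).

apply_moves([
  {"jaw": 0,"offset": [0,0,-5],"rot": [0,0,-10]},
  {"jaw": 0,"offset": [0,0,-5],"rot": [0,0,-10]},
  {"jaw": 0,"offset": [0,0,0],"rot": [0,0,-10]},
  {"jaw": 0,"offset": [0,0,0],"rot": [0,0,-10]},
  {"jaw": 0,"offset": [0,0,0],"rot": [0,0,-10]},
])

```text
time_s: 7.15
eef_pos: [0.5875, -0.0973, 0.1873]
eef_rot: [0.0, 0.963, 0.271, -0.0]
wrist_force: [0.3, 0.3, -0.3]
opening: 0.105
grasp_force: 58.7
```

apply_moves([
  {"jaw": 0,"offset": [53,-14,0],"rot": [0,0,0]},
  {"jaw": 0,"offset": [53,-14,0],"rot": [0,0,0]},
  {"jaw": 0,"offset": [53,-14,0],"rot": [0,0,0]},
  {"jaw": 0,"offset": [53,-14,0],"rot": [0,0,0]},
  {"jaw": 0,"offset": [0,0,20],"rot": [0,0,0]},
])

```text
time_s: 7.78
eef_pos: [0.7431, 0.0635, 0.1684]
eef_rot: [0.001, 0.963, 0.27, 0.002]
wrist_force: [-0.2, -0.8, -1.1]
opening: 0.104
grasp_force: 58.7
```

```bash
cat > look.py <<'E'
from h import *
import sys
state(); o,r=obs(); e=np.array(o["eef_pos"])
im,w=cloud("side"); p=ctrl.camera_params("side")
c=(e-p["cam_to_world"][:3,3])@p["cam_to_world"][:3,:3]; x,y=(p["K"]@c/c[2])[:2].astype(int); print("tcp px",x,y)
cv2.imwrite(sys.argv[1],cv2.resize(im[y-36:y+36,x-48:x+48,::-1],(640,480),interpolation=cv2.INTER_CUBIC))
E
python3 look.py pics/key2.png
```

```text
t 7.78 pos [743.1  63.5 168.4] x [0.854 0.52  0.004] y [ 0.52  -0.854  0.003] z [ 0.005 -0.    -1.   ] F [-0.2 -0.8 -1.1] open 0.104 g 58.662938475608826 q [-0.07  0.6   1.17  0.    1.36  0.95]
tcp px 335 169
```

View pics/key2.png

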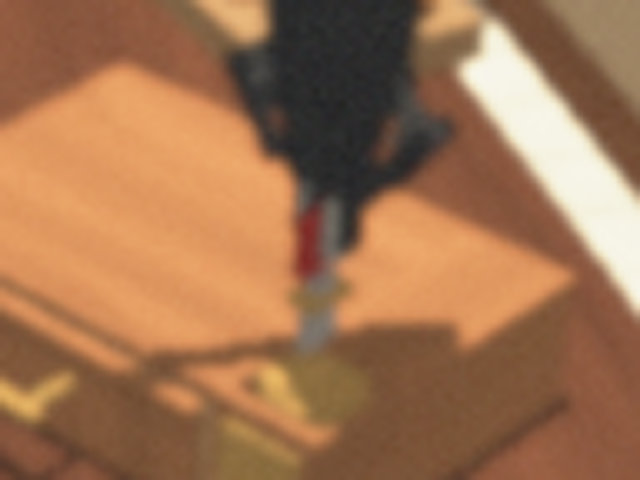

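The blade tip hangs at (315,345) just above the barrel at (310,390). It needs a small shift towards -y, so I go down in steps while watching the force.

apply_moves([
  {"jaw": 0,"offset": [-3,2,6],"rot": [0,0,0]},
  {"jaw": 0,"offset": [0,0,7],"rot": [0,0,0]},
  {"jaw": 0,"offset": [0,0,4],"rot": [0,0,0]},
  {"jaw": 0,"offset": [0,0,4],"rot": [0,0,0]},
  {"jaw": 0,"offset": [0,0,4],"rot": [0,0,0]},
])

```text
time_s: 8.45
eef_pos: [0.7394, 0.0569, 0.1437]
eef_rot: [0.0, 0.963, 0.268, 0.001]
wrist_force: [-4.6, 0.6, 14.9]
opening: 0.103
grasp_force: 61.0
```

```bash
python3 -c "
from h import *
state();o,_=obs();print(np.round(o['torque'],2))"
```

```text
t 8.45 pos [739.4  56.9 143.7] x [0.857 0.516 0.001] y [ 0.516 -0.857  0.001] z [ 0.002 -0.    -1.   ] F [-4.6  0.6 14.9] open 0.103 g 60.997653007507324 q [-0.08  0.62  1.2  -0.    1.32  0.95]
[-0.03  1.21  0.01]
```

apply_moves([
  {"jaw": 0,"offset": [0,0,-5],"rot": [0,0,0]},
  {"jaw": 0,"offset": [3,-1.5,0],"rot": [0,0,0]},
  {"jaw": 0,"offset": [0,0,0],"rot": [0,0,0]},
  {"jaw": 0,"offset": [0,0,4],"rot": [0,0,0]},
  {"jaw": 0,"offset": [0,0,3],"rot": [0,0,0]},
])

```text
time_s: 9.07
eef_pos: [0.7415, 0.0602, 0.1432]
eef_rot: [0.0, 0.963, 0.268, 0.001]
wrist_force: [-6.1, 1.6, 20.1]
opening: 0.103
grasp_force: 61.8
```

```bash
python3 -c "
from h import *
state();o,_=obs();print(np.round(o['torque'],2))"
```

```text
t 9.07 pos [741.5  60.2 143.2] x [0.856 0.516 0.002] y [ 0.516 -0.856  0.001] z [ 0.003  0.    -1.   ] F [-6.1  1.6 20.1] open 0.103 g 61.82015776634216 q [-0.08  0.62  1.19  0.    1.32  0.95]
[ 0.21  1.56 -0.02]
```

apply_moves([
  {"jaw": 0,"offset": [0,0,0],"rot": [0,0,-3]},
  {"jaw": 0,"offset": [0,0,0],"rot": [0,0,-3]},
  {"jaw": 0,"offset": [0,0,1],"rot": [0,0,0]},
  {"jaw": 0,"offset": [0,0,0],"rot": [0,0,0]},
  {"jaw": 0,"offset": [0,0,0],"rot": [0,0,0]},
])

```text
time_s: 9.7
eef_pos: [0.7413, 0.0609, 0.1432]
eef_rot: [0.0, 0.948, 0.318, 0.001]
wrist_force: [-6.5, 2.2, 16.4]
opening: 0.109
grasp_force: 61.6
```

```bash
python3 -c "
from h import *
state();o,_=obs();print(np.round(o['torque'],2))"
```

```text
t 9.7 pos [741.3  60.9 143.2] x [0.797 0.603 0.002] y [ 0.603 -0.797  0.001] z [ 0.002  0.001 -1.   ] F [-6.5  2.2 16.4] open 0.109 g 61.55717074871063 q [-0.08  0.62  1.19  0.    1.32  0.85]
[ 0.45  1.61 -0.06]
```

apply_moves([
  {"jaw": 0,"offset": [-0.6,-1,0],"rot": [0,0,0]},
  {"jaw": 0,"offset": [-0.6,-1,0],"rot": [0,0,0]},
  {"jaw": 0,"offset": [-0.6,-1,0],"rot": [0,0,0]},
  {"jaw": 0,"offset": [0,0,0],"rot": [0,0,0]},
  {"jaw": 0,"offset": [0,0,0],"rot": [0,0,0]},
])

```text
time_s: 10.32
eef_pos: [0.74, 0.0612, 0.1436]
eef_rot: [0.001, 0.948, 0.318, 0.003]
wrist_force: [1.2, -0.0, 12.8]
opening: 0.105
grasp_force: 60.6
```

```bash
python3 -c "
from h import *
state();o,_=obs();print(np.round(o['torque'],2))"; python3 look.py pics/key3.png
```

```text
t 10.32 pos [740.   61.2 143.6] x [0.798 0.603 0.006] y [ 0.603 -0.798  0.005] z [ 0.007 -0.001 -1.   ] F [ 1.2 -0.  12.8] open 0.105 g 60.6421959400177 q [-0.08  0.62  1.2   0.    1.32  0.85]
[-0.02  0.05  0.05]
t 10.32 pos [740.   61.2 143.6] x [0.798 0.603 0.006] y [ 0.603 -0.798  0.005] z [ 0.007 -0.001 -1.   ] F [ 1.2 -0.  12.8] open 0.105 g 60.6421959400177 q [-0.08  0.62  1.2   0.    1.32  0.85]
tcp px 334 176
```

View pics/key3.png

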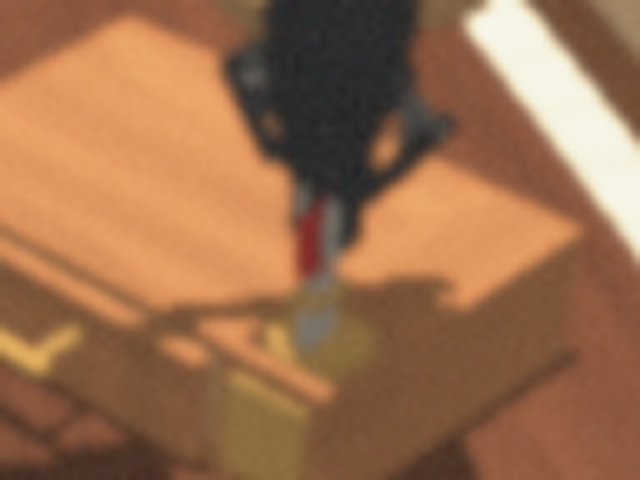

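Run:
```python
from h import *
p=ctrl.camera_params("side");K,T=p["K"],p["cam_to_world"]
def back(u,v,z):
    d=T[:3,:3]@np.linalg.inv(K)@[u,v,1]; s=(z-T[2,3])/d[2]; return (T[:3,3]+s*d)*1000
L=(334-48+298/6.667,140+357/6.667); Rr=(334-48+333/6.667,140+337/6.667)
a,b=back(*L,.0875),back(*Rr,.0875); print(a,b,(a+b)/2,np.degrees(np.arctan2(*(b-a)[[1,0]])),np.linalg.norm(b-a))
# finer rectified picture from original side0 (800x600 png)
im=cv2.imread("pics/side0.png"); X,Y=np.meshgrid(np.arange(-32,32,.16)+742,np.arange(-32,32,.16)+60)
P=np.stack([X,Y,np.full_like(X,88)],-1)/1000;c=(P-T[:3,3])@T[:3,:3];s=800/560
u=(c[...,0]/c[...,2]*K[0,0]+K[0,2]+.5)*s-.5;v=(c[...,1]/c[...,2]*K[1,1]+K[1,2]+.5)*s-.5
rs=cv2.remap(im,u.astype(np.float32),v.astype(np.float32),cv2.INTER_CUBIC)[::-1]
p=ctrl.camera_params("top");K,T=p["K"],p["cam_to_world"];im=cv2.imread("pics/top0.png");P[...,2]=.088;c=(P-T[:3,3])@T[:3,:3]
u=(c[...,0]/c[...,2]*K[0,0]+K[0,2]+.5)*s-.5;v=(c[...,1]/c[...,2]*K[1,1]+K[1,2]+.5)*s-.5
rt=cv2.remap(im,u.astype(np.float32),v.astype(np.float32),cv2.INTER_CUBIC)[::-1]
o=np.hstack([rs.copy(),rt.copy()])
for k in range(0,400,50):
    cv2.line(o,(k,0),(k,399),(255,255,255),1);cv2.line(o,(400+k,0),(400+k,399),(255,255,255),1);cv2.line(o,(0,k),(799,k),(255,255,255),1)
cl=cv2.createCLAHE(3,(2,2))
cv2.imwrite("pics/rect2.png",o)
```

```text
[724.01369918  40.42639463  87.5       ] [747.1881405  52.78268    87.5      ] [735.60091984  46.60453731  87.5       ] 28.065909941810393 26.262759156963305
```

View pics/rect2.png

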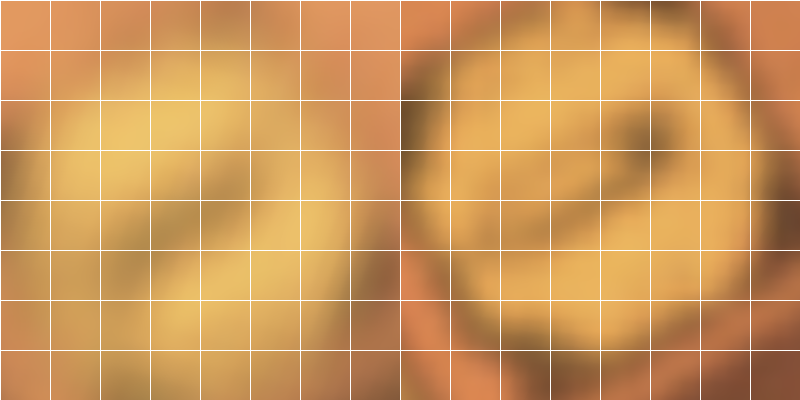

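Run:
```python
from h import *
p=ctrl.camera_params("side");K,T=p["K"],p["cam_to_world"]
def px(P): c=(np.array(P)/1000-T[:3,3])@T[:3,:3]; return (K@c/c[2])[:2]
for nm,tcp,x,y in(("key1",[587.9,-97.6,179.3],[.946,-.324,0],[-.324,-.946,0]),("key2",[743.1,63.5,168.4],[.854,.52,0],[.52,-.854,0]),("key3",[740,61.2,143.6],[.798,.603,0],[.603,-.798,0])):
    tcp,x,y=map(np.array,(tcp,x,y)); c0=px(tcp)
    o=c0.astype(int)
    f=lambda P:((px(P)-o+[48,36])*6.667).round(0)
    z=np.array([0,0,1])
    if nm=="key1": o=px(tcp)  # unknown crop
    print(nm,"TCP",f(tcp),"tipL",f(tcp-56*z-13*x+3*y),"tipR",f(tcp-56*z+13*x+3*y),"collarL",f(tcp-28*z-17*x+10*y),"collarR",f(tcp-28*z+17*x+10*y),"bowtopL",f(tcp+28*z-20*x+5*y),"bowbotL",f(tcp-8*z-20*x+5*y))
c=px([741,60,88]); print("slot in key3 crop",((c-px([740,61.2,143.6]).astype(int)+[48,36])*6.667).round(0))
```

```text
key1 TCP [320. 240.] tipL [289. 339.] tipR [345. 342.] collarL [280. 301.] collarR [355. 304.] bowtopL [276. 194.] bowbotL [275. 259.]
key2 TCP [322. 243.] tipL [303. 347.] tipR [336. 326.] collarL [312. 310.] collarR [355. 283.] bowtopL [308. 214.] bowbotL [303. 275.]
key3 TCP [321. 240.] tipL [305. 343.] tipR [333. 321.] collarL [315. 307.] collarR [353. 278.] bowtopL [311. 214.] bowbotL [306. 274.]
slot in key3 crop [317. 330.]
```

apply_moves([
  {"jaw": 0,"offset": [0,0,-10],"rot": [0,0,6]},
  {"jaw": 0,"offset": [0,0,-15],"rot": [0,0,0]},
  {"jaw": 0,"offset": [0,0,0],"rot": [0,0,0]},
  {"jaw": 0,"offset": [0,0,0],"rot": [0,0,0]},
  {"jaw": 0,"offset": [0,0,0],"rot": [0,0,0]},
])

```text
time_s: 11.0
eef_pos: [0.7369, 0.0613, 0.1633]
eef_rot: [-0.0, 0.963, 0.268, -0.001]
wrist_force: [-0.5, -0.2, -1.5]
opening: 0.103
grasp_force: 58.7
```

Run:
```python
from h import *
state(); o,r=obs(); e=np.array(o["eef_pos"])*1000
F=[cloud("side") for _ in range(8)]; im=np.mean([f[0] for f in F],0); w=np.nanmedian([f[1] for f in F],0)*1000
P=(w-e)@r  # tool frame
near=(abs(P[...,0])<25)&(abs(P[...,1])<22)&(P[...,2]>5)&(P[...,2]<62)
for a,b,nm in((10,26,"shank"),(29,33,"collar"),(36,54,"blade")):
    m=near&(P[...,2]>a)&(P[...,2]<b); q=P[m]; print(nm,m.sum(),q.mean(0).round(1),"x",np.percentile(q[:,0],[3,97]).round(1),"y",np.percentile(q[:,1],[10,50,90]).round(1))
m=near&(P[...,2]>20); print("z hist",np.histogram(P[m][:,2],bins=np.arange(20,64,4)))
q=P[near&(P[...,2]>36)&(P[...,2]<56)]
print("axis fit x vs z",np.polyfit(q[:,2],q[:,0],1), "y vs z",np.polyfit(q[:,2],q[:,1],1))
g=im.sum(-1)/3; c=im.astype(int)
x,y=334,178
cv2.imwrite("pics/key4.png",cv2.resize(np.clip((im[y-24:y+36,x-40:x+40,::-1]-20)*1.6,0,255).astype(np.uint8),(800,600),interpolation=cv2.INTER_LANCZOS4))
```

```text
t 11.0 pos [736.9  61.3 163.3] x [ 0.856  0.517 -0.001] y [ 0.517 -0.856 -0.001] z [-0.001  0.    -1.   ] F [-0.5 -0.2 -1.5] open 0.103 g 58.6554890871048 q [-0.08  0.6   1.19  0.    1.36  0.95]
shank 40 [-7.   4.7 21.3] x [-20.2  12.6] y [-2.7  5.9  9.9]
collar 1 [-15.3  -0.6  32.6] x [-15.3 -15.3] y [-0.6 -0.6 -0.6]
blade 26 [-6.7  3.6 45.2] x [-16.4   7.2] y [1.  4.1 5. ]
z hist (array([22, 13,  0,  3,  7,  4,  6,  6,  4,  0]), array([20, 24, 28, 32, 36, 40, 44, 48, 52, 56, 60]))
axis fit x vs z [  0.3440921  -22.03837058] y vs z [0.03179935 2.16886063]
```

View pics/key4.png

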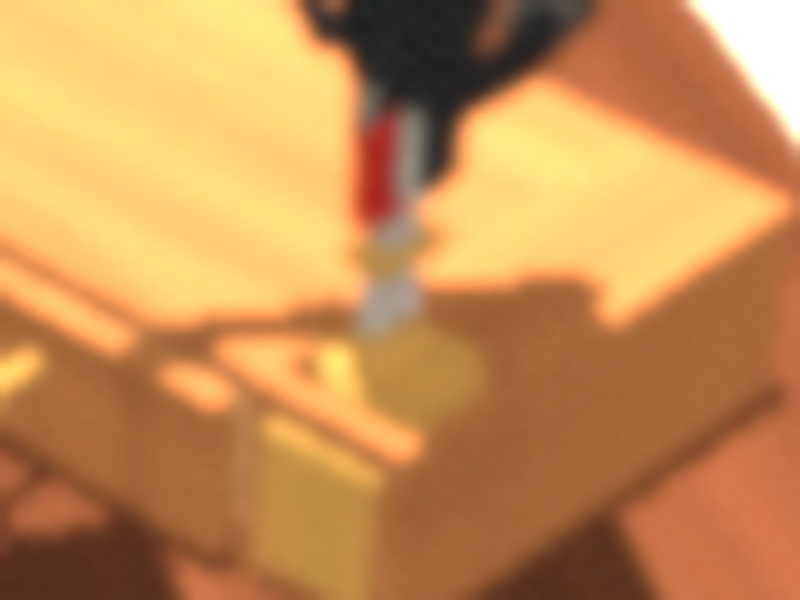

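In the crop the blade tip is at (390,328) and the barrel centre at (405,375). The key sits about 4.5 mm off towards tool -x, so I correct by (+6.5, +3.5) and try again.

apply_moves([
  {"jaw": 0,"offset": [6.5,3.5,0],"rot": [0,0,0]},
  {"jaw": 0,"offset": [0,0,10],"rot": [0,0,0]},
  {"jaw": 0,"offset": [0,0,6],"rot": [0,0,0]},
  {"jaw": 0,"offset": [0,0,6],"rot": [0,0,0]},
  {"jaw": 0,"offset": [0,0,3],"rot": [0,0,0]},
])

```text
time_s: 12.02
eef_pos: [0.7443, 0.062, 0.1385]
eef_rot: [-0.0, 0.963, 0.268, -0.0]
wrist_force: [-1.8, 2.6, -0.2]
opening: 0.104
grasp_force: 59.1
```

```bash
python3 -c "
from h import *
state();o,_=obs();print(np.round(o['torque'],2))"
```

```text
t 12.03 pos [744.3  62.  138.5] x [ 0.856  0.516 -0.001] y [ 0.516 -0.856 -0.001] z [-0.001  0.001 -1.   ] F [-1.8  2.6 -0.2] open 0.104 g 59.061411023139954 q [-0.08  0.64  1.18  0.    1.32  0.95]
[0.29 0.24 0.01]
```

It has gone in. Pressing on.

apply_moves([
  {"jaw": 0,"offset": [0,0,7],"rot": [0,0,0]},
  {"jaw": 0,"offset": [0,0,6],"rot": [0,0,0]},
  {"jaw": 0,"offset": [0,0,5],"rot": [0,0,0]},
  {"jaw": 0,"offset": [0,0,4],"rot": [0,0,0]},
  {"jaw": 0,"offset": [0,0,2],"rot": [0,0,0]},
])

```text
time_s: 12.65
eef_pos: [0.7446, 0.0623, 0.116]
eef_rot: [-0.0, 0.963, 0.268, -0.0]
wrist_force: [-5.8, 4.9, 11.3]
opening: 0.11
grasp_force: 60.8
```

```bash
python3 -c "
from h import *
state();o,_=obs();print(np.round(o['torque'],2))"
```

```text
t 12.65 pos [744.6  62.3 116. ] x [0.856 0.517 0.   ] y [ 0.517 -0.856 -0.001] z [-0.     0.001 -1.   ] F [-5.8  4.9 11.3] open 0.11 g 60.80105781555176 q [-0.08  0.66  1.2   0.    1.29  0.95]
[ 0.9   1.36 -0.02]
```

apply_moves([
  {"jaw": 0,"offset": [0,0.6,1],"rot": [0,0,8]},
  {"jaw": 0,"offset": [0,0.6,0],"rot": [0,0,8]},
  {"jaw": 0,"offset": [0,0.6,0],"rot": [0,0,8]},
  {"jaw": 0,"offset": [0,0,0],"rot": [0,0,0]},
  {"jaw": 0,"offset": [0,0,0],"rot": [0,0,0]},
])

```text
time_s: 13.28
eef_pos: [0.7444, 0.0616, 0.116]
eef_rot: [-0.001, 0.998, 0.062, -0.001]
wrist_force: [-10.8, 6.9, 11.6]
opening: 0.107
grasp_force: 61.0
```

```bash
cat > f.py <<'E'
from h import *
state();o,r=obs();print("tau",np.round(o['torque'],2),"F tool",(r.T@np.array(o['wrist_force'])).round(1))
E
python3 f.py
```

```text
t 13.28 pos [744.4  61.6 116. ] x [ 0.992  0.124 -0.002] y [ 0.124 -0.992 -0.002] z [-0.002  0.002 -1.   ] F [-10.8   6.9  11.6] open 0.107 g 60.99751532077789 q [-0.08  0.66  1.2   0.    1.29  1.37]
tau [ 1.33  2.06 -0.03] F tool [ -9.9  -8.2 -11.6]
```

apply_moves([
  {"jaw": 0,"offset": [-1.2,-1,0],"rot": [0,0,0]},
  {"jaw": 0,"offset": [-1.2,-1,0],"rot": [0,0,0]},
  {"jaw": 0,"offset": [0,0,0],"rot": [0,0,8]},
  {"jaw": 0,"offset": [0,0,0],"rot": [0,0,8]},
  {"jaw": 0,"offset": [0,0,0],"rot": [0,0,0]},
])

```text
time_s: 13.9
eef_pos: [0.7434, 0.0616, 0.116]
eef_rot: [0.0, 0.997, -0.078, 0.001]
wrist_force: [-3.6, 3.3, 7.6]
opening: 0.103
grasp_force: 60.2
```

```bash
python3 f.py
```

```text
t 13.9 pos [743.4  61.6 116. ] x [ 0.988 -0.156  0.002] y [-0.156 -0.988  0.   ] z [ 0.002 -0.    -1.   ] F [-3.6  3.3  7.6] open 0.103 g 60.23914933204651 q [-0.08  0.65  1.2  -0.    1.28  1.65]
tau [ 0.58  0.82 -0.05] F tool [-4.1 -2.7 -7.6]
```

apply_moves([
  {"jaw": 0,"offset": [-0.6,-0.5,0],"rot": [0,0,8]},
  {"jaw": 0,"offset": [0,0,0],"rot": [0,0,8]},
  {"jaw": 0,"offset": [0,0,0],"rot": [0,0,8]},
  {"jaw": 0,"offset": [0,0,0],"rot": [0,0,8]},
  {"jaw": 0,"offset": [0,0,0],"rot": [0,0,0]},
])

```text
time_s: 14.52
eef_pos: [0.7433, 0.0619, 0.116]
eef_rot: [-0.0, 0.937, -0.35, 0.001]
wrist_force: [-2.4, 2.8, 7.6]
opening: 0.105
grasp_force: 60.1
```

```bash
python3 f.py
```

```text
t 14.53 pos [743.3  61.9 116. ] x [ 0.755 -0.656  0.002] y [-0.656 -0.755 -0.001] z [ 0.003 -0.001 -1.   ] F [-2.4  2.8  7.6] open 0.105 g 60.05545735359192 q [-0.08  0.65  1.2  -0.    1.28  2.21]
tau [ 0.46  0.51 -0.05] F tool [-3.6 -0.5 -7.6]
```

apply_moves([
  {"jaw": 0,"offset": [0,0,0],"rot": [0,0,4]},
  {"jaw": 0,"offset": [0,0,0],"rot": [0,0,0]},
  {"jaw": 0,"offset": [0,0,-1],"rot": [0,0,0]},
  {"jaw": 0.4,"offset": [0,0,-1],"rot": [0,0,0]},
  {"jaw": 0.4,"offset": [0,0,0],"rot": [0,0,0]},
])

```text
time_s: 15.15
eef_pos: [0.7423, 0.0616, 0.116]
eef_rot: [0.0, 0.924, -0.382, 0.0]
wrist_force: [0.5, -0.5, -0.5]
opening: 0.399
grasp_force: 0.0
```

```bash
python3 f.py
```

```text
t 15.15 pos [742.3  61.6 116. ] x [ 0.708 -0.706  0.   ] y [-0.706 -0.708  0.001] z [-0.    -0.001 -1.   ] F [ 0.5 -0.5 -0.5] open 0.399 g 0.0 q [-0.08  0.65  1.2  -0.    1.29  2.28]
tau [ 0.02 -0.01 -0.03] F tool [0.7 0.  0.5]
```

apply_moves([
  {"jaw": 0.4,"offset": [0,0,-35],"rot": [0,0,0]},
  {"jaw": 0.4,"offset": [0,0,-35],"rot": [0,0,7]},
  {"jaw": 0.3,"offset": [0,0,0],"rot": [0,0,7]},
  {"jaw": 0.3,"offset": [-56,26,0],"rot": [0,0,0]},
  {"jaw": 0.3,"offset": [-56,26,0],"rot": [0,0,0]},
])

```text
time_s: 15.78
eef_pos: [0.6388, 0.1312, 0.1853]
eef_rot: [0.0, 0.87, -0.493, -0.0]
wrist_force: [-0.4, -0.8, 0.2]
opening: 0.293
grasp_force: 0.0
```

apply_moves([
  {"jaw": 0.3,"offset": [-57,26,0],"rot": [0,0,0]},
  {"jaw": 0.3,"offset": [0,0,30],"rot": [0,0,0]},
  {"jaw": 0.3,"offset": [0,0,30],"rot": [0,0,0]},
  {"jaw": 0.3,"offset": [0,0,0],"rot": [0,0,0]},
  {"jaw": 0.3,"offset": [0,0,0],"rot": [0,0,0]},
])

```text
time_s: 16.4
eef_pos: [0.5892, 0.1665, 0.1272]
eef_rot: [-0.0, 0.871, -0.492, 0.001]
wrist_force: [0.6, 0.1, -0.1]
opening: 0.299
grasp_force: 0.0
```

```bash
python3 f.py; python3 look.py pics/h1.png
python3 - <<'E'
from h import *
o,r=obs(); e=np.array(o["eef_pos"])
F=[cloud("side") for _ in range(4)]; w=np.nanmedian([f[1] for f in F],0); im=F[0][0]
a=np.radians(31); rel=w[...,:2]-np.array([.7325,.2135]); cx=rel@[np.cos(a),np.sin(a)]; cy=rel@[-np.sin(a),np.cos(a)]
h=cv2.cvtColor(im,cv2.COLOR_RGB2HSV)
m=(w[...,2]>.046)&(w[...,2]<.065)&(cx<-.138)&(cx>-.17)&(abs(cy-.035)<.06)
q=w[m];print("bar",m.sum(),q.mean(0),cx[m].mean(),cy[m].min(),cy[m].max(), "tcp c-frame",(e[:2]-[.7325,.2135])@np.array([[np.cos(a),-np.sin(a)],[np.sin(a),np.cos(a)]]))
# key bow
m=((h[...,0]<5)|(h[...,0]>174))&(h[...,1]>150)&(np.hypot(w[...,0]-.742,w[...,1]-.062)<.04); print("key",m.sum(),w[m].mean(0),np.percentile(w[m][:,2],95),rect(w[m]))
E
```

```text
t 16.4 pos [589.2 166.5 127.2] x [ 0.516 -0.857  0.001] y [-0.857 -0.516 -0.001] z [ 0.001 -0.    -1.   ] F [ 0.6  0.1 -0.1] open 0.299 g 0.0 q [ 0.08  0.37  1.6  -0.    1.18  2.68]
tau [ 0.03 -0.01  0.01] F tool [ 0.2 -0.6  0.1]
t 16.4 pos [589.2 166.5 127.2] x [ 0.516 -0.857  0.001] y [-0.857 -0.516 -0.001] z [ 0.001 -0.    -1.   ] F [ 0.6  0.1 -0.1] open 0.299 g 0.0 q [ 0.08  0.37  1.6  -0.    1.18  2.68]
tcp px 283 169
bar 83 [0.58219802 0.15726482 0.05248304] -0.15779719921359428 -0.021100309889749223 0.08408128271236898 tcp c-frame [-0.14672095  0.03331806]
key 69 [0.73989091 0.05748074 0.12872748] 0.14216535410077735 (array([740. ,  56.9]), array([32.4,  5.2]), -45.1)
```

View pics/h1.png

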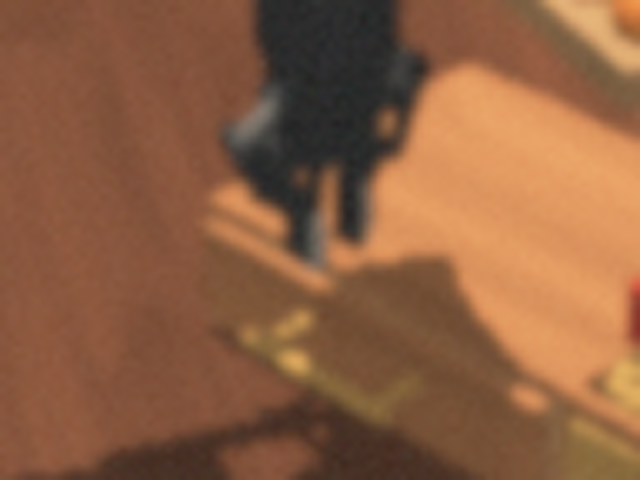

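Finger pair is over the bar: handle bar from (245,335) to (385,410), fingers at (330,250). I check the bar's depth coordinate once more.

Run:
```python
from h import *
p=ctrl.camera_params("top");K,T=p["K"],p["cam_to_world"];im=cv2.imread("pics/top0.png")
a=np.radians(31);xc=np.array([np.cos(a),np.sin(a)]);yc=np.array([-np.sin(a),np.cos(a)])
for n,f in(("top","pics/top0.png"),("side","pics/side0.png")):
    p=ctrl.camera_params(n);K,T=p["K"],p["cam_to_world"];im=cv2.imread(f)
    U,V=np.meshgrid(np.arange(-200,-100,1.0),np.arange(-30,100,1.0))
    for z in(.052,):
        XY=np.array([733,214])+U[...,None]*xc+V[...,None]*yc
        P=np.concatenate([XY/1000,np.full(U.shape+(1,),z)],-1);c=(P-T[:3,3])@T[:3,:3];s=800/560
        u=(c[...,0]/c[...,2]*K[0,0]+K[0,2]+.5)*s-.5;v=(c[...,1]/c[...,2]*K[1,1]+K[1,2]+.5)*s-.5
        r=cv2.remap(im,u.astype(np.float32),v.astype(np.float32),cv2.INTER_CUBIC)
    g=r[35:85,:,1].mean(0) if n=="x" else r[40:75,:,1].mean(0)  # cy 10..45, between posts
    print(n,[(int(U[0,i]),int(g[i])) for i in range(0,100,2)])
    c=r[:, :,1][:,np.argmax(g)-2:np.argmax(g)+3].mean(1); print("along",[(int(V[i,0]),int(c[i])) for i in range(0,130,5)])
```

```text
top [(-200, 73), (-198, 73), (-196, 73), (-194, 73), (-192, 73), (-190, 73), (-188, 72), (-186, 73), (-184, 73), (-182, 72), (-180, 72), (-178, 73), (-176, 72), (-174, 69), (-172, 63), (-170, 56), (-168, 56), (-166, 72), (-164, 102), (-162, 136), (-160, 164), (-158, 176), (-156, 166), (-154, 139), (-152, 108), (-150, 85), (-148, 75), (-146, 74), (-144, 75), (-142, 76), (-140, 76), (-138, 75), (-136, 72), (-134, 67), (-132, 65), (-130, 65), (-128, 66), (-126, 66), (-124, 66), (-122, 67), (-120, 76), (-118, 94), (-116, 117), (-114, 133), (-112, 138), (-110, 135), (-108, 126), (-106, 114), (-104, 108), (-102, 112)]
along [(-30, 74), (-25, 76), (-20, 93), (-15, 148), (-10, 163), (-5, 174), (0, 166), (5, 168), (10, 174), (15, 174), (20, 165), (25, 173), (30, 172), (35, 166), (40, 168), (45, 175), (50, 170), (55, 168), (60, 176), (65, 175), (70, 168), (75, 171), (80, 175), (85, 161), (90, 122), (95, 80)]
side [(-200, 69), (-198, 71), (-196, 73), (-194, 74), (-192, 75), (-190, 75), (-188, 74), (-186, 73), (-184, 72), (-182, 72), (-180, 72), (-178, 71), (-176, 73), (-174, 79), (-172, 89), (-170, 104), (-168, 120), (-166, 137), (-164, 152), (-162, 163), (-160, 168), (-158, 167), (-156, 160), (-154, 147), (-152, 131), (-150, 116), (-148, 102), (-146, 93), (-144, 88), (-142, 86), (-140, 85), (-138, 85), (-136, 86), (-134, 86), (-132, 86), (-130, 85), (-128, 85), (-126, 85), (-124, 84), (-122, 83), (-120, 82), (-118, 81), (-116, 80), (-114, 80), (-112, 81), (-110, 84), (-108, 89), (-106, 97), (-104, 106), (-102, 116)]
along [(-30, 81), (-25, 100), (-20, 136), (-15, 167), (-10, 170), (-5, 168), (0, 169), (5, 170), (10, 168), (15, 166), (20, 167), (25, 166), (30, 164), (35, 168), (40, 170), (45, 171), (50, 171), (55, 166), (60, 167), (65, 166), (70, 170), (75, 171), (80, 164), (85, 146), (90, 116), (95, 91)]
```

apply_moves([
  {"jaw": 0.35,"offset": [0,9,10],"rot": [0,0,0]},
  {"jaw": 0.35,"offset": [0,0,25],"rot": [0,0,0]},
  {"jaw": 0.35,"offset": [0,0,25],"rot": [0,0,0]},
  {"jaw": 0.35,"offset": [0,0,20],"rot": [0,0,0]},
  {"jaw": 0.35,"offset": [0,0,13],"rot": [0,0,0]},
])

```text
time_s: 17.27
eef_pos: [0.5799, 0.1618, 0.0322]
eef_rot: [0.0, 0.871, -0.492, -0.001]
wrist_force: [-21.3, -5.0, 59.3]
opening: 0.348
grasp_force: 31.2
```

```bash
python3 f.py
```

```text
t 17.27 pos [579.9 161.8  32.2] x [ 0.516 -0.856 -0.001] y [-0.856 -0.516  0.001] z [-0.001 -0.    -1.   ] F [-21.3  -5.   59.3] open 0.348 g 31.229438530281186 q [0.08 0.48 1.66 0.   1.   2.67]
tau [0.62 0.48 0.25] F tool [ -6.8  20.9 -59.3]
```

apply_moves([
  {"jaw": 0.35,"offset": [0,0,-4],"rot": [0,0,0]},
  {"jaw": 0.35,"offset": [0,0,-4],"rot": [0,0,0]},
  {"jaw": 0.35,"offset": [0,0,0],"rot": [0,0,0]},
  {"jaw": 0.35,"offset": [0,0,0],"rot": [0,0,0]},
  {"jaw": 0.35,"offset": [0,0,0],"rot": [0,0,0]},
])

```text
time_s: 17.9
eef_pos: [0.5806, 0.162, 0.0412]
eef_rot: [0.0, 0.871, -0.492, -0.0]
wrist_force: [0.7, 1.2, -0.2]
opening: 0.351
grasp_force: 0.0
```

```bash
python3 f.py;python3 look.py pics/h2.png
```

```text
t 17.9 pos [580.6 162.   41.2] x [ 0.516 -0.856 -0.   ] y [-0.856 -0.516  0.   ] z [-0. -0. -1.] F [ 0.7  1.2 -0.2] open 0.351 g 0.0 q [0.08 0.47 1.65 0.   1.02 2.67]
tau [ 0.02  0.03 -0.01] F tool [-0.7 -1.2  0.2]
t 17.9 pos [580.6 162.   41.2] x [ 0.516 -0.856 -0.   ] y [-0.856 -0.516  0.   ] z [-0. -0. -1.] F [ 0.7  1.2 -0.2] open 0.351 g 0.0 q [0.08 0.47 1.65 0.   1.02 2.67]
tcp px 282 190
```

View pics/h2.png

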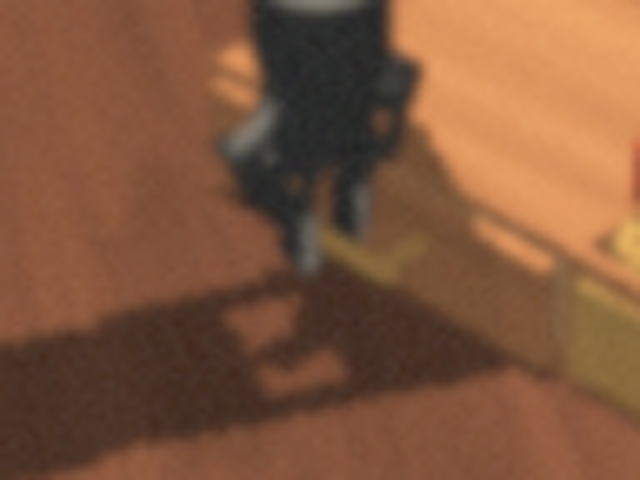

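The bar (320,235) lies between the fingers. The inner knuckle had probably met the cabinet's top edge lower down, so I grip from this height.

apply_moves([
  {"jaw": 0,"offset": [0,0,2],"rot": [0,0,0]},
  {"jaw": 0,"offset": [0,0,0],"rot": [0,0,0]},
  {"jaw": 0,"offset": [0,0,0],"rot": [0,0,0]},
  {"jaw": 0,"offset": [0,0,0],"rot": [0,0,0]},
  {"jaw": 0,"offset": [0,0,0],"rot": [0,0,0]},
])

```text
time_s: 18.58
eef_pos: [0.5808, 0.1621, 0.0393]
eef_rot: [-0.0, 0.871, -0.492, 0.0]
wrist_force: [1.5, 1.2, 0.6]
opening: 0.103
grasp_force: 58.5
```

```bash
python3 f.py
```

```text
t 18.57 pos [580.8 162.1  39.3] x [ 0.516 -0.856  0.   ] y [-0.856 -0.516 -0.   ] z [ 0.  0. -1.] F [1.5 1.2 0.6] open 0.103 g 58.49440813064575 q [0.08 0.47 1.65 0.   1.01 2.67]
tau [ 0.09 -0.19 -0.  ] F tool [-0.2 -1.8 -0.6]
```

apply_moves([
  {"jaw": 0,"offset": [0,10,0],"rot": [0,0,0]},
  {"jaw": 0,"offset": [0,20,0],"rot": [0,0,0]},
  {"jaw": 0,"offset": [0,25,0],"rot": [0,0,0]},
  {"jaw": 0,"offset": [0,25,0],"rot": [0,0,0]},
  {"jaw": 0,"offset": [0,20,0],"rot": [0,0,0]},
])

```text
time_s: 19.2
eef_pos: [0.494, 0.1097, 0.0393]
eef_rot: [-0.0, 0.871, -0.492, 0.0]
wrist_force: [3.1, 0.1, -0.8]
opening: 0.097
grasp_force: 59.5
```

apply_moves([
  {"jaw": 0,"offset": [0,15,0],"rot": [0,0,0]},
  {"jaw": 0,"offset": [0,8,0],"rot": [0,0,0]},
  {"jaw": 0,"offset": [0,3,0],"rot": [0,0,0]},
  {"jaw": 0,"offset": [0,0,0],"rot": [0,0,0]},
  {"jaw": 0,"offset": [0,0,0],"rot": [0,0,0]},
])

```text
time_s: 19.82
eef_pos: [0.4744, 0.0978, 0.0394]
eef_rot: [-0.002, 0.871, -0.492, 0.001]
wrist_force: [7.8, 4.9, -6.1]
opening: 0.099
grasp_force: 59.1
```

```bash
python3 f.py; python3 -c "
from h import *
print(np.linalg.norm(np.array(ctrl.get_obs()['eef_pos'][:2])*1000-[580.8,162.1]))"
```

```text
t 19.82 pos [474.4  97.8  39.4] x [ 0.516 -0.857  0.   ] y [-0.857 -0.516 -0.004] z [ 0.004  0.002 -1.   ] F [ 7.8  4.9 -6.1] open 0.099 g 59.146671295166016 q [-0.04  0.25  1.97  0.    0.92  2.55]
tau [ 0.83 -1.27 -0.05] F tool [-0.2 -9.2  6.2]
124.31617075153372
```

Drawer is at its stop (124 mm). I release it, rise and measure the batteries.

apply_moves([
  {"jaw": 0.35,"offset": [0,-2,0],"rot": [0,0,0]},
  {"jaw": 0.35,"offset": [0,0,0],"rot": [0,0,0]},
  {"jaw": 0.35,"offset": [0,0,-30],"rot": [0,0,0]},
  {"jaw": 0.35,"offset": [0,0,-50],"rot": [0,0,0]},
  {"jaw": 0.35,"offset": [0,0,-50],"rot": [0,0,0]},
])

```text
time_s: 20.45
eef_pos: [0.4737, 0.0979, 0.1703]
eef_rot: [0.0, 0.871, -0.492, -0.001]
wrist_force: [0.6, 0.8, -0.2]
opening: 0.346
grasp_force: 0.0
```

```bash
cat > bat.py <<'E'
from h import *
state()
for n in("top","side"):
    F=[cloud(n) for _ in range(3)];im=F[0][0]; w=np.nanmedian([f[1] for f in F],0)
    p=ctrl.camera_params(n);K,T=p["K"],p["cam_to_world"]
    # rectify on battery top plane z=.034
    x0,y0,st=250,-500,1.0; X,Y=np.meshgrid(np.arange(250,750,st),np.arange(-500,50,st))
    P=np.stack([X,Y,np.full_like(X,34.)],-1)/1000;c=(P-T[:3,3])@T[:3,:3]
    r=cv2.remap(im,(c[...,0]/c[...,2]*K[0,0]+K[0,2]).astype(np.float32),(c[...,1]/c[...,2]*K[1,1]+K[1,2]).astype(np.float32),cv2.INTER_LINEAR)
    h=cv2.cvtColor(r,cv2.COLOR_RGB2HSV);H,S,V=h[...,0],h[...,1],h[...,2]
    hh=cv2.cvtColor(im,cv2.COLOR_RGB2HSV)
    bm=((hh[...,0]>95)&(hh[...,0]<125)&(hh[...,1]>110)&(hh[...,2]>50))|((hh[...,0]>20)&(hh[...,0]<34)&(hh[...,1]>120))
    ok=bm&(abs(w[...,2]-.035)<.012)&(w[...,0]>.25)&(w[...,0]<.75)&(w[...,1]<.05)&(w[...,1]>-.5)
    k,l,s,ce=cv2.connectedComponentsWithStats(cv2.dilate(ok.astype(np.uint8),np.ones((3,3))))
    for i in range(1,k):
        m=ok&(l==i)
        if m.sum()<60: continue
        q=w[m]; t=q[q[:,2]>np.percentile(q[:,2],60)-.006]; print(n,m.sum(),"pts",rect(t))
    m=((H>95)&(H<125)&(S>110)&(V>50)).astype(np.uint8); y=((H>20)&(H<34)&(S>120)&(V>120)).astype(np.uint8)
    k,l,s,ce=cv2.connectedComponentsWithStats(y)
    for i in range(1,k):
        if s[i,4]>200: print(n,"yellow",s[i,4],ce[i]+[250,-500])
E
python3 bat.py
```

```text
t 20.45 pos [473.7  97.9 170.3] x [ 0.516 -0.856 -0.001] y [-0.856 -0.516  0.002] z [-0.002 -0.    -1.   ] F [ 0.6  0.8 -0.2] open 0.346 g 0.0 q [-0.04  0.04  1.89 -0.    1.21  2.56]
top 154 pts (array([ 573.5, -289.5]), array([74.5, 34.5]), -1.8)
top 169 pts (array([ 438.4, -349.7]), array([70.9, 36.6]), 43.4)
top yellow 658 [ 430.56231003 -354.64589666]
top yellow 669 [ 565.00298954 -288.3019432 ]
side 252 pts (array([ 574.4, -292.1]), array([79. , 37.8]), -1.3)
side 283 pts (array([ 438.3, -351.4]), array([81.7, 37.5]), 43.1)
side yellow 693 [ 433.20634921 -362.02020202]
side yellow 893 [ 563.34826428 -301.70324748]
side yellow 589 [ 736.24278438 -233.58064516]
```

```bash
cat > plan.py <<'E'
from h import *
import sys
x,y,z,az,n=map(float,sys.argv[1:6]); n=int(n)
o,r=obs(); e=np.array(o["eef_pos"])*1000; d=(np.array([x,y,z])-e)/n
a0=np.degrees(np.arctan2(r[1,0],r[0,0])); da=((az-a0+180)%360-180)/n
print("from",e.round(1),"az",a0.round(1),"turn/row",round(-da,2))
for i in range(n):
    a=np.radians(a0+da*i); print(np.round([d[0]*np.cos(a)+d[1]*np.sin(a), d[0]*np.sin(a)-d[1]*np.cos(a), -d[2]],1).tolist())
E
python3 plan.py 576 -290.5 190 -2 10
```

```text
from [473.4  98.  168.1] az -58.9 turn/row -5.69
[38.6, 11.3, -2.2]
[37.3, 15.0, -2.2]
[35.6, 18.7, -2.2]
[33.6, 22.1, -2.2]
[31.2, 25.3, -2.2]
[28.5, 28.3, -2.2]
[25.6, 31.0, -2.2]
[22.4, 33.4, -2.2]
[19.0, 35.4, -2.2]
[15.4, 37.1, -2.2]
```

apply_moves([
  {"jaw": 0.7,"offset": [38.6,11.3,-10],"rot": [0,0,-5.7]},
  {"jaw": 0.7,"offset": [37.3,15,-10],"rot": [0,0,-5.7]},
  {"jaw": 0.7,"offset": [35.6,18.7,0],"rot": [0,0,-5.7]},
  {"jaw": 0.7,"offset": [33.6,22.1,0],"rot": [0,0,-5.7]},
  {"jaw": 0.7,"offset": [31.2,25.3,0],"rot": [0,0,-5.7]},
])

```text
time_s: 21.38
eef_pos: [0.5249, -0.0972, 0.1872]
eef_rot: [-0.0, 0.965, -0.261, -0.002]
wrist_force: [0.4, -0.2, -0.2]
opening: 0.703
grasp_force: 0.0
```

apply_moves([
  {"jaw": 0.7,"offset": [28.5,28.3,0],"rot": [0,0,-5.7]},
  {"jaw": 0.7,"offset": [25.6,31,0],"rot": [0,0,-5.7]},
  {"jaw": 0.7,"offset": [22.4,33.4,0],"rot": [0,0,-5.7]},
  {"jaw": 0.7,"offset": [19,35.4,10],"rot": [0,0,-5.7]},
  {"jaw": 0.7,"offset": [15.4,37.1,20],"rot": [0,0,-5.7]},
])

```text
time_s: 22.0
eef_pos: [0.5772, -0.2916, 0.1575]
eef_rot: [-0.001, 1.0, -0.015, -0.001]
wrist_force: [-0.1, 0.8, 0.8]
opening: 0.701
grasp_force: 0.0
```

```bash
python3 plan.py 576 -290.5 14 -2 5
```

```text
from [ 577.2 -291.6  157.5] az -1.7 turn/row 0.05
[-0.2, -0.2, 28.7]
[-0.2, -0.2, 28.7]
[-0.2, -0.2, 28.7]
[-0.2, -0.2, 28.7]
[-0.2, -0.2, 28.7]
```

apply_moves([
  {"jaw": 0.7,"offset": [0,0,35],"rot": [0,0,0]},
  {"jaw": 0.7,"offset": [0,0,35],"rot": [0,0,0]},
  {"jaw": 0.7,"offset": [0,0,35],"rot": [0,0,0]},
  {"jaw": 0.7,"offset": [0,0,28],"rot": [0,0,0]},
  {"jaw": 0.7,"offset": [0,0,16],"rot": [0,0,0]},
])

```text
time_s: 22.62
eef_pos: [0.5752, -0.2889, 0.0063]
eef_rot: [-0.002, 1.0, -0.017, -0.002]
wrist_force: [-0.5, 0.2, -0.2]
opening: 0.701
grasp_force: 0.0
```

apply_moves([
  {"jaw": 0,"offset": [0,0,0],"rot": [0,0,0]},
  {"jaw": 0,"offset": [0,0,0],"rot": [0,0,0]},
  {"jaw": 0,"offset": [0,0,0],"rot": [0,0,0]},
  {"jaw": 0,"offset": [0,0,0],"rot": [0,0,0]},
  {"jaw": 0,"offset": [0,0,0],"rot": [0,0,0]},
])

```text
time_s: 23.25
eef_pos: [0.5776, -0.2906, 0.0108]
eef_rot: [0.0, 1.0, -0.017, 0.0]
wrist_force: [0.2, -0.2, -1.8]
opening: 0.406
grasp_force: 63.0
```

```bash
python3 f.py
```

```text
t 23.25 pos [ 577.6 -290.6   10.8] x [ 0.999 -0.033  0.001] y [-0.033 -0.999  0.   ] z [ 0.001 -0.    -1.   ] F [ 0.2 -0.2 -1.8] open 0.406 g 62.972567081451416 q [-0.65  0.6   1.54  0.    1.01  0.95]
tau [0.   0.03 0.01] F tool [0.2 0.2 1.8]
```

```bash
python3 plan.py 593.5 111 130 31 10
```

```text
from [ 577.6 -290.6   10.8] az -1.9 turn/row -3.29
[0.2, -40.2, -11.9]
[2.6, -40.1, -11.9]
[4.9, -39.9, -11.9]
[7.1, -39.6, -11.9]
[9.4, -39.1, -11.9]
[11.6, -38.5, -11.9]
[13.8, -37.7, -11.9]
[16.0, -36.9, -11.9]
[18.1, -35.9, -11.9]
[20.1, -34.8, -11.9]
```

apply_moves([
  {"jaw": 0,"offset": [0,0,-15],"rot": [0,0,0]},
  {"jaw": 0,"offset": [0,0,-30],"rot": [0,0,0]},
  {"jaw": 0,"offset": [0,0,-35],"rot": [0,0,0]},
  {"jaw": 0,"offset": [0,0,-25],"rot": [0,0,0]},
  {"jaw": 0,"offset": [0,0,-14],"rot": [0,0,0]},
])

```text
time_s: 23.88
eef_pos: [0.5783, -0.2911, 0.1322]
eef_rot: [0.001, 1.0, -0.017, 0.001]
wrist_force: [0.6, 0.3, -2.2]
opening: 0.411
grasp_force: 63.1
```

apply_moves([
  {"jaw": 0,"offset": [0.2,-40.2,0],"rot": [0,0,-3.3]},
  {"jaw": 0,"offset": [2.6,-40.1,0],"rot": [0,0,-3.3]},
  {"jaw": 0,"offset": [4.9,-39.9,0],"rot": [0,0,-3.3]},
  {"jaw": 0,"offset": [7.1,-39.6,0],"rot": [0,0,-3.3]},
  {"jaw": 0,"offset": [9.4,-39.1,0],"rot": [0,0,-3.3]},
])

```text
time_s: 24.5
eef_pos: [0.585, -0.0883, 0.1292]
eef_rot: [-0.0, 0.992, 0.128, -0.0]
wrist_force: [-0.3, 0.4, -0.9]
opening: 0.408
grasp_force: 63.3
```

apply_moves([
  {"jaw": 0,"offset": [11.6,-38.5,0],"rot": [0,0,-3.3]},
  {"jaw": 0,"offset": [13.8,-37.7,0],"rot": [0,0,-3.3]},
  {"jaw": 0,"offset": [16,-36.9,0],"rot": [0,0,-3.3]},
  {"jaw": 0,"offset": [18.1,-35.9,0],"rot": [0,0,-3.3]},
  {"jaw": 0,"offset": [20.1,-34.8,0],"rot": [0,0,-3.3]},
])

```text
time_s: 25.12
eef_pos: [0.5928, 0.1125, 0.1292]
eef_rot: [-0.0, 0.963, 0.269, -0.0]
wrist_force: [0.1, -0.6, -1.2]
opening: 0.411
grasp_force: 63.3
```

```bash
python3 plan.py 593.5 111 29 31 4
python3 - <<'E'
from h import *
im,_=cloud("side"); cv2.imwrite("pics/d1.png",cv2.resize(im[120:300,200:440,::-1],(800,600),interpolation=cv2.INTER_CUBIC))
E
```

```text
from [592.8 112.5 129.2] az 31.2 turn/row 0.05
[-0.0, 0.4, 25.1]
[-0.0, 0.4, 25.1]
[-0.0, 0.4, 25.1]
[-0.0, 0.4, 25.1]
```

View pics/d1.png

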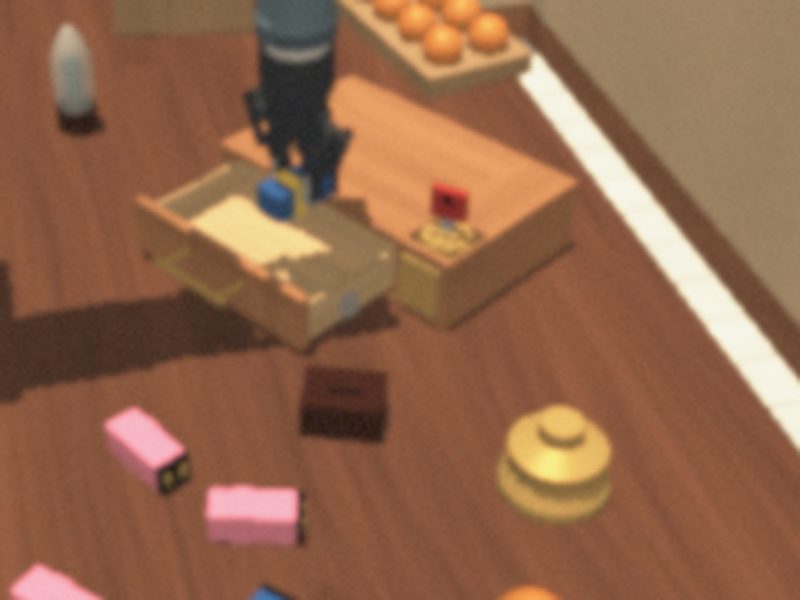

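The drawer is open, the key bow stands in the lock at (450,200), and the battery hangs over the drawer at (290,195). Lowering.

apply_moves([
  {"jaw": 0,"offset": [0,1,30],"rot": [0,0,0]},
  {"jaw": 0,"offset": [0,0.5,30],"rot": [0,0,0]},
  {"jaw": 0,"offset": [0,0,20],"rot": [0,0,0]},
  {"jaw": 0,"offset": [0,0,12],"rot": [0,0,0]},
  {"jaw": 0,"offset": [0,0,6],"rot": [0,0,0]},
])

```text
time_s: 25.8
eef_pos: [0.594, 0.1097, 0.0309]
eef_rot: [-0.0, 0.963, 0.268, -0.0]
wrist_force: [0.1, -0.2, -1.1]
opening: 0.402
grasp_force: 63.2
```

```bash
python3 f.py
```

```text
t 25.8 pos [594.  109.7  30.9] x [ 0.857  0.516 -0.   ] y [ 0.516 -0.857 -0.   ] z [-0.  0. -1.] F [ 0.1 -0.2 -1.1] open 0.402 g 63.164037466049194 q [-0.01  0.49  1.65  0.    1.    1.01]
tau [ 0.    0.   -0.04] F tool [-0.   0.2  1.1]
```

apply_moves([
  {"jaw": 0,"offset": [0,0,2],"rot": [0,0,0]},
  {"jaw": 0.6,"offset": [0,0,0],"rot": [0,0,0]},
  {"jaw": 0.6,"offset": [0,0,0],"rot": [0,0,0]},
  {"jaw": 0.6,"offset": [0,0,-40],"rot": [0,0,0]},
  {"jaw": 0.6,"offset": [0,0,-60],"rot": [0,0,0]},
])

```text
time_s: 26.42
eef_pos: [0.5924, 0.1098, 0.1289]
eef_rot: [-0.001, 0.963, 0.268, -0.002]
wrist_force: [0.8, -0.2, 0.3]
opening: 0.601
grasp_force: 0.0
```

```bash
python3 bat.py; python3 plan.py 441 -350.5 140 43 11
```

```text
t 26.43 pos [592.4 109.8 128.9] x [ 0.856  0.516 -0.003] y [ 0.516 -0.856 -0.002] z [-0.004  0.    -1.   ] F [ 0.8 -0.2  0.3] open 0.601 g 0.0 q [-0.01  0.35  1.62  0.    1.18  1.01]
top 166 pts (array([ 438.5, -349.8]), array([70.8, 38.2]), 43.2)
top yellow 657 [ 430.50228311 -354.56468798]
side 277 pts (array([ 438.4, -352.2]), array([80.2, 37.9]), 42.3)
side yellow 675 [ 433.17925926 -361.73925926]
side yellow 620 [ 735.59516129 -232.12096774]
from [593.2 109.9 128.6] az 31.1 turn/row -1.08
[-33.5, 28.7, -1.0]
[-34.0, 28.1, -1.0]
[-34.5, 27.4, -1.0]
[-35.0, 26.8, -1.0]
[-35.5, 26.1, -1.0]
[-36.0, 25.4, -1.0]
[-36.5, 24.7, -1.0]
[-37.0, 24.0, -1.0]
[-37.4, 23.3, -1.0]
[-37.8, 22.6, -1.0]
[-38.3, 21.9, -1.0]
```

apply_moves([
  {"jaw": 0.7,"offset": [-33.5,28.7,-3],"rot": [0,0,-1.1]},
  {"jaw": 0.7,"offset": [-34,28.1,-3],"rot": [0,0,-1.1]},
  {"jaw": 0.7,"offset": [-34.5,27.4,-3],"rot": [0,0,-1.1]},
  {"jaw": 0.7,"offset": [-35,26.8,-3],"rot": [0,0,-1.1]},
  {"jaw": 0.7,"offset": [-35.5,26.1,0],"rot": [0,0,-1.1]},
])

```text
time_s: 27.35
eef_pos: [0.5234, -0.1004, 0.1398]
eef_rot: [-0.001, 0.949, 0.314, -0.001]
wrist_force: [0.6, 0.1, 0.3]
opening: 0.703
grasp_force: 0.0
```

apply_moves([
  {"jaw": 0.7,"offset": [-36,25.4,0],"rot": [0,0,-1.1]},
  {"jaw": 0.7,"offset": [-36.5,24.7,0],"rot": [0,0,-1.1]},
  {"jaw": 0.7,"offset": [-37,24,0],"rot": [0,0,-1.1]},
  {"jaw": 0.7,"offset": [-37.4,23.3,0],"rot": [0,0,-1.1]},
  {"jaw": 0.7,"offset": [-37.8,22.6,0],"rot": [0,0,-1.1]},
])

```text
time_s: 27.98
eef_pos: [0.4546, -0.3092, 0.1394]
eef_rot: [-0.002, 0.933, 0.359, -0.001]
wrist_force: [0.8, -0.6, -0.3]
opening: 0.697
grasp_force: 0.0
```

apply_moves([
  {"jaw": 0.7,"offset": [-38.3,21.9,15],"rot": [0,0,-1.1]},
  {"jaw": 0.7,"offset": [0,0,15],"rot": [0,0,0]},
  {"jaw": 0.7,"offset": [0,0,0],"rot": [0,0,0]},
  {"jaw": 0.7,"offset": [0,0,0],"rot": [0,0,0]},
  {"jaw": 0.7,"offset": [0,0,0],"rot": [0,0,0]},
])

```text
time_s: 28.6
eef_pos: [0.443, -0.35, 0.1118]
eef_rot: [0.0, 0.93, 0.369, 0.0]
wrist_force: [1.0, -1.1, -0.5]
opening: 0.704
grasp_force: 0.0
```

```bash
python3 plan.py 440 -351 9 43 4;python3 bat.py
```

```text
from [ 443.  -350.   111.8] az 43.3 turn/row 0.07
[-0.7, -0.3, 25.7]
[-0.7, -0.3, 25.7]
[-0.7, -0.3, 25.7]
[-0.7, -0.3, 25.7]
t 28.6 pos [ 443.  -350.   111.8] x [0.728 0.685 0.   ] y [ 0.685 -0.728  0.001] z [ 0.001 -0.    -1.   ] F [ 1.  -1.1 -0.5] open 0.704 g 0.0 q [-0.88  0.29  1.73  0.    1.12 -0.06]
side 272 pts (array([ 438.8, -351.8]), array([81.5, 37.2]), 41.6)
side yellow 734 [ 432.32425068 -361.46594005]
side yellow 613 [ 735.25611746 -231.99347471]
```

apply_moves([
  {"jaw": 0.7,"offset": [-2,0,30],"rot": [0,0,0]},
  {"jaw": 0.7,"offset": [0,0,30],"rot": [0,0,0]},
  {"jaw": 0.7,"offset": [0,0,25],"rot": [0,0,0]},
  {"jaw": 0.7,"offset": [0,0,16],"rot": [0,0,0]},
  {"jaw": 0.7,"offset": [0,0,0],"rot": [0,0,0]},
])

```text
time_s: 29.52
eef_pos: [0.4403, -0.3513, 0.0092]
eef_rot: [-0.001, 0.93, 0.368, -0.0]
wrist_force: [0.9, -0.0, 0.7]
opening: 0.699
grasp_force: 0.0
```

apply_moves([
  {"jaw": 0,"offset": [0,0,0],"rot": [0,0,0]},
  {"jaw": 0,"offset": [0,0,0],"rot": [0,0,0]},
  {"jaw": 0,"offset": [0,0,0],"rot": [0,0,0]},
  {"jaw": 0,"offset": [0,0,0],"rot": [0,0,0]},
  {"jaw": 0,"offset": [0,0,0],"rot": [0,0,0]},
])

```text
time_s: 30.15
eef_pos: [0.4416, -0.3529, 0.0116]
eef_rot: [0.001, 0.93, 0.368, 0.0]
wrist_force: [-0.3, 0.6, 6.6]
opening: 0.411
grasp_force: 62.2
```

```bash
python3 f.py
python3 - <<'E'
import re
E
```

```text
t 30.15 pos [ 441.6 -352.9   11.6] x [ 0.729  0.684 -0.   ] y [ 0.684 -0.729  0.002] z [ 0.002 -0.002 -1.   ] F [-0.3  0.6  6.6] open 0.411 g 62.228111028671265 q [-0.88  0.45  1.76  0.    0.93 -0.07]
tau [0.22 0.2  0.06] F tool [ 0.2 -0.6 -6.6]
```

apply_moves([
  {"jaw": 0,"offset": [0,0,-15],"rot": [0,0,0]},
  {"jaw": 0,"offset": [0,0,-30],"rot": [0,0,0]},
  {"jaw": 0,"offset": [0,0,-35],"rot": [0,0,0]},
  {"jaw": 0,"offset": [0,0,-30],"rot": [0,0,0]},
  {"jaw": 0,"offset": [0,0,-15],"rot": [0,0,0]},
])

```text
time_s: 30.78
eef_pos: [0.4415, -0.3527, 0.1377]
eef_rot: [0.001, 0.93, 0.368, 0.0]
wrist_force: [0.1, -0.2, -2.9]
opening: 0.411
grasp_force: 61.3
```

```bash
python3 plan.py 540 200 135 31 12
```

```text
from [ 441.5 -352.7  137.7] az 43.2 turn/row 1.02
[37.5, -28.0, 0.2]
[37.0, -28.6, 0.2]
[36.5, -29.3, 0.2]
[36.0, -29.9, 0.2]
[35.4, -30.5, 0.2]
[34.9, -31.2, 0.2]
[34.3, -31.8, 0.2]
[33.8, -32.4, 0.2]
[33.2, -33.0, 0.2]
[32.6, -33.6, 0.2]
[32.0, -34.1, 0.2]
[31.4, -34.7, 0.2]
```

apply_moves([
  {"jaw": 0,"offset": [37.5,-28,0],"rot": [0,0,1]},
  {"jaw": 0,"offset": [37,-28.6,0],"rot": [0,0,1]},
  {"jaw": 0,"offset": [36.5,-29.3,0],"rot": [0,0,1]},
  {"jaw": 0,"offset": [36,-29.9,0],"rot": [0,0,1]},
  {"jaw": 0,"offset": [35.4,-30.5,0],"rot": [0,0,1]},
])

```text
time_s: 31.4
eef_pos: [0.4814, -0.1201, 0.1349]
eef_rot: [-0.0, 0.945, 0.327, -0.0]
wrist_force: [0.3, -0.6, -1.9]
opening: 0.412
grasp_force: 61.2
```

apply_moves([
  {"jaw": 0,"offset": [34.9,-31.2,0],"rot": [0,0,1]},
  {"jaw": 0,"offset": [34.3,-31.8,0],"rot": [0,0,1]},
  {"jaw": 0,"offset": [33.8,-32.4,0],"rot": [0,0,1]},
  {"jaw": 0,"offset": [33.2,-33,0],"rot": [0,0,1]},
  {"jaw": 0,"offset": [32.6,-33.6,0],"rot": [0,0,1]},
])

```text
time_s: 32.02
eef_pos: [0.522, 0.1102, 0.1349]
eef_rot: [-0.0, 0.958, 0.285, -0.0]
wrist_force: [0.2, -1.0, -2.0]
opening: 0.411
grasp_force: 61.2
```

apply_moves([
  {"jaw": 0,"offset": [32,-34.1,0],"rot": [0,0,1]},
  {"jaw": 0,"offset": [31.4,-34.7,0],"rot": [0,0,1]},
  {"jaw": 0,"offset": [0,0,0],"rot": [0,0,0.2]},
  {"jaw": 0,"offset": [0,0,0],"rot": [0,0,0]},
  {"jaw": 0,"offset": [0,0,0],"rot": [0,0,0]},
])

```text
time_s: 32.65
eef_pos: [0.5384, 0.1997, 0.135]
eef_rot: [0.0, 0.964, 0.267, -0.0]
wrist_force: [-0.3, 0.6, -0.5]
opening: 0.408
grasp_force: 61.2
```

```bash
python3 plan.py 540 200 29.5 31 4
```

```text
from [538.4 199.7 135. ] az 30.9 turn/row -0.02
[0.4, 0.2, 26.4]
[0.4, 0.2, 26.4]
[0.4, 0.2, 26.4]
[0.4, 0.2, 26.4]
```

apply_moves([
  {"jaw": 0,"offset": [1,0,30],"rot": [0,0,0]},
  {"jaw": 0,"offset": [0,0,30],"rot": [0,0,0]},
  {"jaw": 0,"offset": [0,0,25],"rot": [0,0,0]},
  {"jaw": 0,"offset": [0,0,13],"rot": [0,0,0]},
  {"jaw": 0,"offset": [0,0,6],"rot": [0,0,0]},
])

```text
time_s: 33.28
eef_pos: [0.5395, 0.2007, 0.0309]
eef_rot: [-0.0, 0.964, 0.267, -0.0]
wrist_force: [0.2, 0.9, -1.2]
opening: 0.409
grasp_force: 61.2
```

apply_moves([
  {"jaw": 0,"offset": [0,0,1],"rot": [0,0,0]},
  {"jaw": 0.6,"offset": [0,0,0],"rot": [0,0,0]},
  {"jaw": 0.6,"offset": [0,0,0],"rot": [0,0,0]},
  {"jaw": 0.6,"offset": [0,0,-40],"rot": [0,0,0]},
  {"jaw": 0.35,"offset": [0,0,-60],"rot": [0,0,0]},
])

```text
time_s: 33.9
eef_pos: [0.5381, 0.2012, 0.1301]
eef_rot: [-0.0, 0.964, 0.267, -0.002]
wrist_force: [0.1, -0.1, -0.0]
opening: 0.397
grasp_force: 0.0
```

```bash
python3 plan.py 473.7 97.5 170 -59 10; python3 plan.py 473.7 97.5 170 121 10 | head -1
python3 - <<'E'
from h import *
F=[cloud("top") for _ in range(3)]
for n in("top","side"):
  im,w=cloud(n);h=cv2.cvtColor(im,cv2.COLOR_RGB2HSV)
  m=(h[...,0]>95)&(h[...,0]<125)&(h[...,1]>110)&(h[...,2]>40)&(w[...,0]>.4)&(w[...,0]<.75)&(w[...,1]>0)&(w[...,1]<.35)&(w[...,2]<.12)
  k,l,s,ce=cv2.connectedComponentsWithStats(m.astype(np.uint8))
  for i in range(1,k):
    if s[i,4]>15: print(n,s[i,4],w[l==i].mean(0).round(4),np.percentile(w[l==i][:,2],90).round(4))
E
```

```text
from [538.1 201.2 130.1] az 31.0 turn/row 9.0
[-10.9, 5.6, -4.0]
[-9.9, 7.2, -4.0]
[-8.6, 8.7, -4.0]
[-7.1, 9.9, -4.0]
[-5.5, 10.9, -4.0]
[-3.7, 11.6, -4.0]
[-1.9, 12.1, -4.0]
[0.0, 12.2, -4.0]
[1.9, 12.1, -4.0]
[3.8, 11.6, -4.0]
from [538.1 201.2 130.1] az 31.0 turn/row -9.0
top 21 [0.5648 0.0946 0.0504] 0.0561
side 46 [0.566  0.199  0.0444] 0.0527
side 54 [0.6165 0.1083 0.0463] 0.0513
```

apply_moves([
  {"jaw": 0.35,"offset": [-10.9,5.6,-4],"rot": [0,0,9]},
  {"jaw": 0.35,"offset": [-9.9,7.2,-4],"rot": [0,0,9]},
  {"jaw": 0.35,"offset": [-8.6,8.7,0],"rot": [0,0,9]},
  {"jaw": 0.35,"offset": [-7.1,9.9,0],"rot": [0,0,9]},
  {"jaw": 0.35,"offset": [-5.5,10.9,0],"rot": [0,0,9]},
])

```text
time_s: 34.78
eef_pos: [0.5058, 0.149, 0.1364]
eef_rot: [0.0, 0.992, -0.125, -0.002]
wrist_force: [0.4, 0.3, -0.3]
opening: 0.349
grasp_force: 0.0
```

apply_moves([
  {"jaw": 0.35,"offset": [-3.7,11.6,0],"rot": [0,0,9]},
  {"jaw": 0.35,"offset": [-1.9,12.1,0],"rot": [0,0,9]},
  {"jaw": 0.35,"offset": [0,12.2,0],"rot": [0,0,9]},
  {"jaw": 0.35,"offset": [1.9,12.1,0],"rot": [0,0,9]},
  {"jaw": 0.35,"offset": [3.8,11.6,0],"rot": [0,0,9]},
])

```text
time_s: 35.4
eef_pos: [0.4735, 0.0973, 0.1365]
eef_rot: [0.001, 0.869, -0.495, -0.002]
wrist_force: [-0.2, -0.4, -1.0]
opening: 0.35
grasp_force: 0.0
```

```bash
python3 plan.py 474 97.5 39.5 -59 4
```

```text
from [473.5  97.3 136.5] az -59.3 turn/row -0.08
[0.0, -0.1, 24.3]
[0.0, -0.1, 24.3]
[0.0, -0.1, 24.3]
[0.0, -0.1, 24.3]
```

apply_moves([
  {"jaw": 0.35,"offset": [0,0,30],"rot": [0,0,0]},
  {"jaw": 0.35,"offset": [0,0,30],"rot": [0,0,0]},
  {"jaw": 0.35,"offset": [0,0,25],"rot": [0,0,0]},
  {"jaw": 0.35,"offset": [0,0,10],"rot": [0,0,0]},
  {"jaw": 0,"offset": [0,0,2],"rot": [0,0,0]},
])

```text
time_s: 36.02
eef_pos: [0.4741, 0.0976, 0.0403]
eef_rot: [0.001, 0.87, -0.493, -0.001]
wrist_force: [-0.2, -0.7, 0.5]
opening: 0.148
grasp_force: 0.0
```

apply_moves([
  {"jaw": 0,"offset": [0,0,0],"rot": [0,0,0]},
  {"jaw": 0,"offset": [0,0,0],"rot": [0,0,0]},
  {"jaw": 0,"offset": [0,-15,0],"rot": [0,0,0]},
  {"jaw": 0,"offset": [0,-20,0],"rot": [0,0,0]},
  {"jaw": 0,"offset": [0,-20,0],"rot": [0,0,0]},
])

```text
time_s: 36.65
eef_pos: [0.5219, 0.1263, 0.0407]
eef_rot: [0.001, 0.87, -0.493, -0.001]
wrist_force: [-1.5, -2.8, -9.3]
opening: 0.099
grasp_force: 59.0
```

```bash
python3 f.py
```

```text
t 36.65 pos [521.9 126.3  40.7] x [ 0.515 -0.857 -0.001] y [-0.857 -0.515  0.003] z [-0.003 -0.    -1.   ] F [-1.5 -2.8 -9.3] open 0.099 g 58.982200026512146 q [ 0.02  0.35  1.83 -0.    0.96  2.62]
tau [-0.35  0.34  0.02] F tool [1.6 2.7 9.3]
```

apply_moves([
  {"jaw": 0,"offset": [0,-20,0.5],"rot": [0,0,0]},
  {"jaw": 0,"offset": [0,-20,0.5],"rot": [0,0,0]},
  {"jaw": 0,"offset": [0,-17,0],"rot": [0,0,0]},
  {"jaw": 0,"offset": [0,-10,0],"rot": [0,0,0]},
  {"jaw": 0,"offset": [0,-4,0],"rot": [0,0,0]},
])

```text
time_s: 37.28
eef_pos: [0.5817, 0.1624, 0.0405]
eef_rot: [0.002, 0.871, -0.492, -0.002]
wrist_force: [-15.5, -7.2, 9.0]
opening: 0.097
grasp_force: 61.3
```

```bash
python3 f.py
```

```text
t 37.27 pos [581.7 162.4  40.5] x [ 0.516 -0.857 -0.001] y [-0.857 -0.516  0.005] z [-0.005 -0.002 -1.   ] F [-15.5  -7.2   9. ] open 0.097 g 61.297003626823425 q [ 0.08  0.48  1.65 -0.    1.02  2.68]
tau [-1.15  2.53 -0.05] F tool [-1.8 17.1 -8.9]
```

apply_moves([
  {"jaw": 0,"offset": [0,1.5,0],"rot": [0,0,0]},
  {"jaw": 0.3,"offset": [0,0,0],"rot": [0,0,0]},
  {"jaw": 0.3,"offset": [0,0,0],"rot": [0,0,0]},
  {"jaw": 0.3,"offset": [0,0,-40],"rot": [0,0,0]},
  {"jaw": 0.3,"offset": [0,0,-60],"rot": [0,0,0]},
])

```text
time_s: 37.9
eef_pos: [0.5809, 0.1612, 0.1401]
eef_rot: [0.001, 0.87, -0.493, -0.001]
wrist_force: [0.7, 0.5, 0.7]
opening: 0.298
grasp_force: 0.0
```

apply_moves([
  {"jaw": 0.4,"offset": [0,0,-40],"rot": [0,0,0]},
  {"jaw": 0.4,"offset": [0,0,-5],"rot": [0,0,0]},
  {"jaw": 0.4,"offset": [0,0,0],"rot": [0,0,0]},
  {"jaw": 0.4,"offset": [0,0,0],"rot": [0,0,0]},
  {"jaw": 0.4,"offset": [0,0,0],"rot": [0,0,0]},
])

```text
time_s: 38.52
eef_pos: [0.5809, 0.1615, 0.1836]
eef_rot: [0.001, 0.87, -0.493, -0.001]
wrist_force: [-0.4, -0.2, -0.1]
opening: 0.403
grasp_force: 0.0
```

```bash
python3 plan.py 742.5 61.8 185 -45 5
python3 - <<'E'
from h import *
im,w=cloud("side"); h=cv2.cvtColor(im,cv2.COLOR_RGB2HSV)
m=((h[...,0]<5)|(h[...,0]>174))&(h[...,1]>150)&(np.hypot(w[...,0]-.742,w[...,1]-.062)<.04); print("key",m.sum(),w[m].mean(0),np.percentile(w[m][:,2],95),rect(w[m]))
E
```

```text
from [580.9 161.5 183.6] az -59.0 turn/row -2.8
[33.7, -17.4, -0.3]
[34.5, -15.8, -0.3]
[35.3, -14.1, -0.3]
[35.9, -12.3, -0.3]
[36.5, -10.5, -0.3]
key 69 [0.73994736 0.05669379 0.12935287] 0.1434785753334415 (array([740. ,  56.7]), array([32.9, 11.9]), -38.9)
```

apply_moves([
  {"jaw": 0.4,"offset": [33.7,-17.4,0],"rot": [0,0,-2.8]},
  {"jaw": 0.4,"offset": [34.5,-15.8,0],"rot": [0,0,-2.8]},
  {"jaw": 0.4,"offset": [35.3,-14.1,0],"rot": [0,0,-2.8]},
  {"jaw": 0.4,"offset": [35.9,-12.3,0],"rot": [0,0,-2.8]},
  {"jaw": 0.4,"offset": [36.5,-10.5,0],"rot": [0,0,-2.8]},
])

```text
time_s: 39.2
eef_pos: [0.744, 0.0613, 0.1842]
eef_rot: [0.0, 0.924, -0.382, -0.001]
wrist_force: [1.0, 0.2, -0.4]
opening: 0.402
grasp_force: 0.0
```

apply_moves([
  {"jaw": 0.4,"offset": [0,0,0],"rot": [0,0,0]},
  {"jaw": 0.4,"offset": [0,0,20],"rot": [0,0,0]},
  {"jaw": 0.4,"offset": [0,0,20],"rot": [0,0,0]},
  {"jaw": 0.4,"offset": [0,0,18],"rot": [0,0,0]},
  {"jaw": 0.4,"offset": [0,0,8],"rot": [0,0,0]},
])

```text
time_s: 39.83
eef_pos: [0.7417, 0.0625, 0.1166]
eef_rot: [0.001, 0.924, -0.383, -0.002]
wrist_force: [-0.1, -0.3, 0.9]
opening: 0.398
grasp_force: 0.0
```

```bash
python3 f.py;python3 plan.py 742.5 61.8 116 -45 1
```

```text
t 39.83 pos [741.7  62.5 116.6] x [ 0.707 -0.707 -0.003] y [-0.707 -0.707  0.002] z [-0.003  0.    -1.   ] F [-0.1 -0.3  0.9] open 0.398 g 0.0 q [-0.07  0.65  1.2   0.    1.29  2.28]
tau [0.04 0.05 0.01] F tool [ 0.1  0.3 -0.9]
from [741.7  62.5 116.6] az -45.0 turn/row 0.01
[1.0, -0.0, 0.6]
```

Grip, then turn back anticlockwise.

apply_moves([
  {"jaw": 0,"offset": [1,0,0],"rot": [0,0,0]},
  {"jaw": 0,"offset": [0,0,0],"rot": [0,0,0]},
  {"jaw": 0,"offset": [0,0,0],"rot": [0,0,0]},
  {"jaw": 0,"offset": [0,0,0],"rot": [0,0,-8]},
  {"jaw": 0,"offset": [0,0,0],"rot": [0,0,-8]},
])

```text
time_s: 40.45
eef_pos: [0.7446, 0.062, 0.1201]
eef_rot: [-0.001, 0.969, -0.248, 0.001]
wrist_force: [2.6, 3.2, -2.7]
opening: 0.102
grasp_force: 60.0
```

```bash
python3 f.py
```

```text
t 40.45 pos [744.6  62.  120.1] x [ 0.877 -0.481  0.001] y [-0.481 -0.877 -0.002] z [ 0.002  0.001 -1.   ] F [ 2.6  3.2 -2.7] open 0.102 g 59.97611045837402 q [-0.08  0.65  1.2   0.    1.29  2.  ]
tau [ 0.63 -0.45 -0.1 ] F tool [ 0.8 -4.   2.7]
```

apply_moves([
  {"jaw": 0,"offset": [0,0,0],"rot": [0,0,-8]},
  {"jaw": 0,"offset": [0,0,0],"rot": [0,0,-8]},
  {"jaw": 0,"offset": [0,0,0],"rot": [0,0,-8]},
  {"jaw": 0,"offset": [0,0,0],"rot": [0,0,0]},
  {"jaw": 0,"offset": [0,0,0],"rot": [0,0,0]},
])

```text
time_s: 41.08
eef_pos: [0.745, 0.0627, 0.1201]
eef_rot: [-0.001, 0.999, -0.044, 0.001]
wrist_force: [3.3, 5.3, -3.3]
opening: 0.105
grasp_force: 59.9
```

```bash
python3 f.py
```

```text
t 41.08 pos [745.   62.7 120.1] x [ 0.996 -0.087  0.003] y [-0.087 -0.996 -0.002] z [ 0.003  0.002 -1.   ] F [ 3.3  5.3 -3.3] open 0.105 g 59.93743300437927 q [-0.08  0.65  1.2   0.    1.29  1.58]
tau [ 0.94 -0.65 -0.06] F tool [ 2.9 -5.6  3.3]
```

apply_moves([
  {"jaw": 0,"offset": [0,0,0],"rot": [0,0,-8]},
  {"jaw": 0,"offset": [0,0,0],"rot": [0,0,-8]},
  {"jaw": 0,"offset": [0,0,0],"rot": [0,0,-8]},
  {"jaw": 0,"offset": [0,0,0],"rot": [0,0,-8]},
  {"jaw": 0,"offset": [0,0,0],"rot": [0,0,-6]},
])

```text
time_s: 41.7
eef_pos: [0.7446, 0.0643, 0.1202]
eef_rot: [-0.002, 0.958, 0.286, 0.002]
wrist_force: [2.6, 8.4, -1.9]
opening: 0.103
grasp_force: 60.1
```

```bash
python3 f.py
```

```text
t 41.7 pos [744.6  64.3 120.2] x [0.836 0.548 0.004] y [ 0.548 -0.836 -0.002] z [ 0.002  0.004 -1.   ] F [ 2.6  8.4 -1.9] open 0.103 g 60.066397190093994 q [-0.07  0.65  1.2   0.    1.29  0.92]
tau [ 1.87 -0.36 -0.09] F tool [ 6.8 -5.6  2. ]
```

apply_moves([
  {"jaw": 0,"offset": [1,-1,0],"rot": [0,0,-3]},
  {"jaw": 0,"offset": [0,0,0],"rot": [0,0,-3]},
  {"jaw": 0,"offset": [0,0,0],"rot": [0,0,0]},
  {"jaw": 0,"offset": [0,0,0],"rot": [0,0,0]},
  {"jaw": 0,"offset": [0,0,0],"rot": [0,0,0]},
])

```text
time_s: 42.32
eef_pos: [0.7445, 0.0648, 0.1201]
eef_rot: [-0.001, 0.943, 0.334, 0.001]
wrist_force: [-0.8, 6.4, -1.2]
opening: 0.104
grasp_force: 60.3
```

```bash
python3 f.py
```

```text
t 42.33 pos [744.5  64.8 120.1] x [0.777 0.629 0.003] y [ 0.629 -0.777 -0.002] z [ 0.001  0.003 -1.   ] F [-0.8  6.4 -1.2] open 0.104 g 60.30195593833923 q [-0.07  0.65  1.2   0.    1.29  0.82]
tau [ 1.27 -0.07 -0.32] F tool [ 3.5 -5.5  1.2]
```

At the stop again (torque -0.32), so it is locked. I centre the play and draw the key out.

apply_moves([
  {"jaw": 0,"offset": [0.6,-1,0],"rot": [0,0,3]},
  {"jaw": 0,"offset": [0,0,-3],"rot": [0,0,3]},
  {"jaw": 0,"offset": [0,0,-8],"rot": [0,0,0]},
  {"jaw": 0,"offset": [0,0,-12],"rot": [0,0,0]},
  {"jaw": 0,"offset": [0,0,-15],"rot": [0,0,0]},
])

```text
time_s: 42.95
eef_pos: [0.744, 0.0635, 0.1586]
eef_rot: [0.0, 0.959, 0.284, -0.0]
wrist_force: [0.8, 0.3, -0.7]
opening: 0.104
grasp_force: 60.1
```

```bash
python3 f.py
```

```text
t 42.95 pos [744.   63.5 158.6] x [ 0.839  0.545 -0.   ] y [ 0.545 -0.839  0.   ] z [-0. -0. -1.] F [ 0.8  0.3 -0.7] open 0.104 g 60.11490046977997 q [-0.07  0.62  1.17 -0.    1.36  0.92]
tau [0.08 0.02 0.  ] F tool [0.8 0.1 0.7]
```

apply_moves([
  {"jaw": 0,"offset": [0,0,-15],"rot": [0,0,0]},
  {"jaw": 0,"offset": [0,0,-15],"rot": [0,0,0]},
  {"jaw": 0,"offset": [0,0,0],"rot": [0,0,0]},
  {"jaw": 0,"offset": [0,0,0],"rot": [0,0,0]},
  {"jaw": 0,"offset": [0,0,0],"rot": [0,0,0]},
])

```text
time_s: 43.58
eef_pos: [0.7435, 0.0638, 0.1861]
eef_rot: [-0.0, 0.959, 0.284, -0.001]
wrist_force: [0.4, -0.3, -1.0]
opening: 0.103
grasp_force: 60.1
```

```bash
python3 plan.py 588 -97 185 -19.3 7
python3 - <<'E'
from h import *
# side-camera key in hand, and drawer/handle, batteries gone
o,r=obs(); e=np.array(o["eef_pos"])*1000
F=[cloud("side") for _ in range(6)]; w=np.nanmedian([f[1] for f in F],0)*1000; P=(w-e)@r
near=(abs(P[...,0])<25)&(abs(P[...,1])<22)&(P[...,2]>5)&(P[...,2]<66)
q=P[near&(P[...,2]>40)]; print("blade",len(q),q.mean(0).round(1),"x",np.percentile(q[:,0],[3,97]).round(1),"zmax",np.percentile(q[:,2],98))
im=np.mean([f[0] for f in F],0); cv2.imwrite("pics/out.png",cv2.resize(im[120:240,250:410,::-1].astype(np.uint8),(800,600),interpolation=cv2.INTER_CUBIC))
E
```

```text
from [743.5  63.8 186.1] az 33.0 turn/row 7.47
[-31.1, 7.2, 0.2]
[-29.9, 11.2, 0.2]
[-28.2, 15.0, 0.2]
[-26.1, 18.5, 0.2]
[-23.4, 21.7, 0.2]
[-20.4, 24.6, 0.2]
[-17.0, 27.0, 0.2]
blade 26 [-6.8  4.5 49.3] x [-18.5   7.1] zmax 58.85619803377247
```

View pics/out.png

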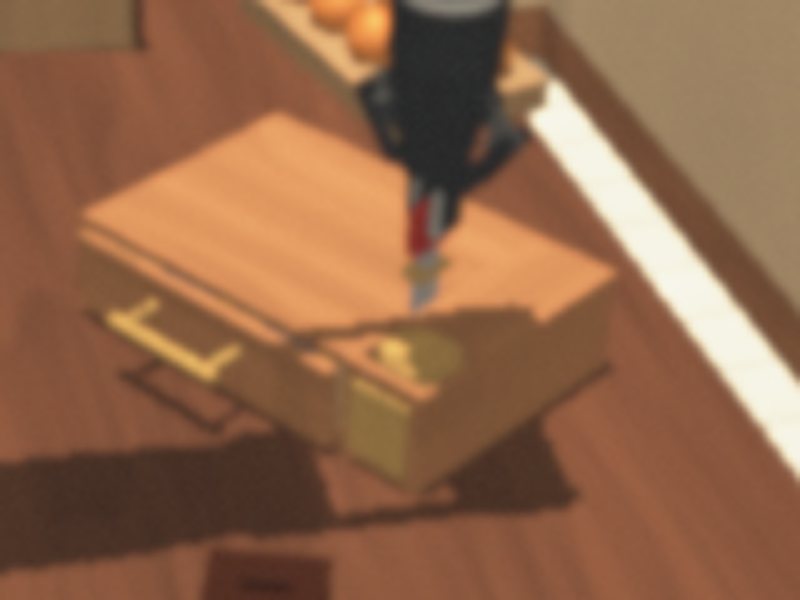

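The drawer is shut (handle (175,345) close in) and the key is free above the lock at (425,290). Carrying it to the stand.

apply_moves([
  {"jaw": 0,"offset": [-31.1,7.2,0],"rot": [0,0,7.5]},
  {"jaw": 0,"offset": [-29.9,11.2,0],"rot": [0,0,7.5]},
  {"jaw": 0,"offset": [-28.2,15,0],"rot": [0,0,7.5]},
  {"jaw": 0,"offset": [-26.1,18.5,0],"rot": [0,0,7.5]},
  {"jaw": 0,"offset": [-23.4,21.7,0],"rot": [0,0,7.5]},
])

```text
time_s: 44.5
eef_pos: [0.6324, -0.0517, 0.1875]
eef_rot: [0.0, 0.999, -0.042, 0.0]
wrist_force: [-0.3, 0.6, -0.5]
opening: 0.105
grasp_force: 60.3
```

apply_moves([
  {"jaw": 0,"offset": [-20.4,24.6,0],"rot": [0,0,7.5]},
  {"jaw": 0,"offset": [-17,27,0],"rot": [0,0,7.5]},
  {"jaw": 0,"offset": [0,0,30],"rot": [0,0,0]},
  {"jaw": 0,"offset": [0,0,30],"rot": [0,0,0]},
  {"jaw": 0,"offset": [0,0,0],"rot": [0,0,0]},
])

```text
time_s: 45.12
eef_pos: [0.5866, -0.0962, 0.125]
eef_rot: [-0.001, 0.986, -0.17, -0.003]
wrist_force: [0.3, -0.0, -1.4]
opening: 0.102
grasp_force: 60.1
```

```bash
python3 plan.py 588.5 -97.5 100 -19.3 2
```

```text
from [586.6 -96.2 125. ] az -19.5 turn/row -0.12
[1.1, 0.3, 12.5]
[1.1, 0.3, 12.5]
```

apply_moves([
  {"jaw": 0,"offset": [2,0.6,10],"rot": [0,0,0]},
  {"jaw": 0,"offset": [0,0,8],"rot": [0,0,0]},
  {"jaw": 0,"offset": [0,0,5],"rot": [0,0,0]},
  {"jaw": 0,"offset": [0,0,4],"rot": [0,0,0]},
  {"jaw": 0,"offset": [0,0,4],"rot": [0,0,0]},
])

```text
time_s: 45.75
eef_pos: [0.5913, -0.0983, 0.0987]
eef_rot: [0.0, 0.986, -0.169, 0.001]
wrist_force: [-7.8, 3.3, 23.4]
opening: 0.102
grasp_force: 63.4
```

```bash
python3 f.py
```

```text
t 45.75 pos [591.3 -98.3  98.7] x [ 0.943 -0.334  0.002] y [-0.334 -0.943  0.   ] z [ 0.002 -0.001 -1.   ] F [-7.8  3.3 23.4] open 0.102 g 63.392189741134644 q [-0.36  0.38  1.65  0.    1.11  1.55]
tau [0.9  1.58 0.03] F tool [ -8.4  -0.5 -23.4]
```

apply_moves([
  {"jaw": 0,"offset": [0,0,-4],"rot": [0,0,0]},
  {"jaw": 0,"offset": [-2.5,0,0],"rot": [0,0,0]},
  {"jaw": 0,"offset": [0,0,0],"rot": [0,0,0]},
  {"jaw": 0,"offset": [0,0,4],"rot": [0,0,0]},
  {"jaw": 0,"offset": [0,0,3],"rot": [0,0,0]},
])

```text
time_s: 46.38
eef_pos: [0.5905, -0.0979, 0.0983]
eef_rot: [0.0, 0.986, -0.169, 0.003]
wrist_force: [-6.9, 3.8, 38.5]
opening: 0.108
grasp_force: 67.0
```

```bash
python3 f.py
```

```text
t 46.38 pos [590.5 -97.9  98.3] x [ 0.943 -0.334  0.006] y [-0.334 -0.943  0.   ] z [ 0.005 -0.002 -1.   ] F [-6.9  3.8 38.5] open 0.108 g 66.96369051933289 q [-0.36  0.38  1.65  0.    1.11  1.55]
tau [0.53 1.5  0.03] F tool [ -7.5  -1.3 -38.5]
```

apply_moves([
  {"jaw": 0,"offset": [0,0,-6],"rot": [0,0,0]},
  {"jaw": 0,"offset": [0,0,-16],"rot": [0,0,0]},
  {"jaw": 0,"offset": [0,0,0],"rot": [0,0,0]},
  {"jaw": 0,"offset": [0,0,0],"rot": [0,0,0]},
  {"jaw": 0,"offset": [0,0,0],"rot": [0,0,0]},
])

```text
time_s: 47.0
eef_pos: [0.5874, -0.097, 0.1146]
eef_rot: [-0.0, 0.986, -0.17, -0.001]
wrist_force: [-0.3, -0.3, -1.3]
opening: 0.103
grasp_force: 60.9
```

```bash
python3 f.py
python3 - <<'E'
from h import *
o,r=obs(); e=np.array(o["eef_pos"])*1000
F=[cloud("side") for _ in range(8)]; w=np.nanmedian([f[1] for f in F],0)*1000; im=np.mean([f[0] for f in F],0); P=(w-e)@r
near=(abs(P[...,0])<28)&(abs(P[...,1])<22)&(P[...,2]>5)&(P[...,2]<64)
for a,b in((8,26),(27,33),(38,60)):
    q=P[near&(P[...,2]>a)&(P[...,2]<b)]; print(a,len(q),q.mean(0).round(1),"x",np.percentile(q[:,0],[3,97]).round(1),"zmax",np.percentile(q[:,2],98).round(1))
s=(abs(w[...,2]-41)<6)&(abs(w[...,0]-588)<55)&(abs(w[...,1]+97)<50); print("stand top",s.sum(),rect(w[s]/1000))
Q=(w-[588,-97,40]); 
p=ctrl.camera_params("side");K,T=p["K"],p["cam_to_world"]
X,Y=np.meshgrid(np.arange(-50,50,.25)+588,np.arange(-50,50,.25)-97)
Pp=np.stack([X,Y,np.full_like(X,40)],-1)/1000;c=(Pp-T[:3,3])@T[:3,:3]
R_=cv2.remap(im.astype(np.float32),(c[...,0]/c[...,2]*K[0,0]+K[0,2]).astype(np.float32),(c[...,1]/c[...,2]*K[1,1]+K[1,2]).astype(np.float32),cv2.INTER_CUBIC)[::-1]
c2=np.clip(im[196:256,263:343]*1.8,0,255); c2=cv2.resize(c2,(533,400),interpolation=cv2.INTER_CUBIC)[:,67:467]
f=lambda a:a[...,::-1].astype(np.uint8)
cv2.imwrite("pics/st.png",np.hstack([f(np.clip(R_*2.5,0,255)),f(c2)]))
E
```

```text
t 47.0 pos [587.4 -97.  114.6] x [ 0.943 -0.334 -0.001] y [-0.334 -0.943 -0.   ] z [-0.001  0.    -1.   ] F [-0.3 -0.3 -1.3] open 0.103 g 60.93005061149597 q [-0.36  0.35  1.65  0.    1.14  1.55]
tau [ 0.04 -0.03  0.  ] F tool [-0.2  0.4  1.3]
8 44 [-3.7  5.6 20.1] x [-18.8  12.5] zmax 25.9
27 9 [-0.3 11.5 28.7] x [-16.5  12.2] zmax 30.1
38 40 [-4.1  5.2 48.7] x [-15.1   7.1] zmax 57.8
stand top 288 (array([588.1, -95.8]), array([79.4, 61.4]), -22.0)
```

View pics/st.png

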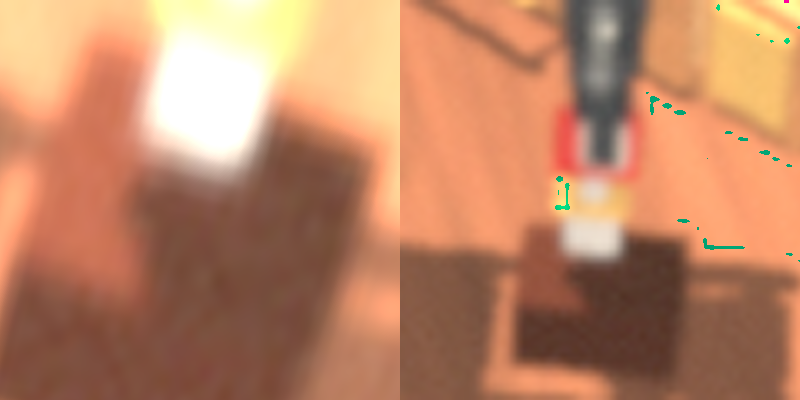

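The blade bottom is at (592,257) against a finger centre at (603,·), so the key sits about 3.5 mm towards tool -x of where it should be. The same signature showed at the lock. Shift +3.5 mm and retry.

apply_moves([
  {"jaw": 0,"offset": [3.5,-0.5,0],"rot": [0,0,0]},
  {"jaw": 0,"offset": [0,0,8],"rot": [0,0,0]},
  {"jaw": 0,"offset": [0,0,5],"rot": [0,0,0]},
  {"jaw": 0,"offset": [0,0,5],"rot": [0,0,0]},
  {"jaw": 0,"offset": [0,0,3],"rot": [0,0,0]},
])

```text
time_s: 48.02
eef_pos: [0.5928, -0.0983, 0.098]
eef_rot: [0.0, 0.986, -0.169, 0.001]
wrist_force: [-7.1, 3.0, 31.6]
opening: 0.105
grasp_force: 66.2
```

```bash
python3 f.py
```

```text
t 48.02 pos [592.8 -98.3  98. ] x [ 0.943 -0.334  0.003] y [-0.334 -0.943  0.   ] z [ 0.003 -0.001 -1.   ] F [-7.1  3.  31.6] open 0.105 g 66.19114995002747 q [-0.36  0.38  1.64 -0.    1.11  1.55]
tau [ 0.31  1.6  -0.06] F tool [ -7.6  -0.5 -31.6]
```

apply_moves([
  {"jaw": 0,"offset": [0,0,-6],"rot": [0,0,0]},
  {"jaw": 0,"offset": [0,0,-10],"rot": [0,0,0]},
  {"jaw": 0,"offset": [0,0,0],"rot": [0,0,0]},
  {"jaw": 0,"offset": [0,0,0],"rot": [0,0,0]},
  {"jaw": 0,"offset": [0,0,0],"rot": [0,0,0]},
])

```text
time_s: 48.65
eef_pos: [0.591, -0.0977, 0.1097]
eef_rot: [-0.0, 0.986, -0.17, -0.0]
wrist_force: [0.2, -0.3, -1.0]
opening: 0.104
grasp_force: 61.2
```

```bash
python3 f.py
python3 - <<'E'
from h import *
o,r=obs(); e=np.array(o["eef_pos"])*1000
s0=cv2.resize(cv2.imread("pics/side0.png")[...,::-1],(560,420),interpolation=cv2.INTER_AREA).astype(float)
F=[cloud("side")[0].astype(float) for _ in range(8)]; s1=np.mean(F,0)
p=ctrl.camera_params("side");K,T=p["K"],p["cam_to_world"]
def px(P): c=(np.array(P)/1000-T[:3,3])@T[:3,:3]; return (K@c/c[2])[:2]
def edges(im,name,y0,y1):
    red=im[...,0]-np.maximum(im[...,1],im[...,2])*1.0
    R=red[y0:y1,285:322]; 
    rows=R.max(1); print(name,"rowmax",[(y0+i,int(v)) for i,v in enumerate(rows)])
    good=np.where(rows>60)[0]
    for i in good:
        v=R[i]; t=.5*(np.max(v)); base=40
        x=np.where(v>(np.max(v)+base)/2)[0]; a,b=x[0],x[-1]; th=(np.max(v)+base)/2
        L=285+a-(v[a]-th)/max(v[a]-v[a-1],1); Rr=285+b+(v[b]-th)/max(v[b]-v[b+1],1)
        print("  row",y0+i,round(L,2),round(Rr,2),"c",round((L+Rr)/2,2))
edges(s0,"orig",214,242)
b=int(px(e+[0,0,30])[1]); edges(s1,"now",b-3,b+24)
for P in([588,-97,96],[588,-97,78],[588,-97,60],[*e[:2],e[2]+24],[*e[:2],e[2]+6],[*e[:2],e[2]-12]): print(np.round(P,1),px(P).round(2))
np.save("now.npy",s1)
E
```

```text
t 48.65 pos [591.  -97.7 109.7] x [ 0.943 -0.334 -0.001] y [-0.334 -0.943 -0.   ] z [-0.001  0.    -1.   ] F [ 0.2 -0.3 -1. ] open 0.104 g 61.20088577270508 q [-0.36  0.37  1.64 -0.    1.14  1.55]
tau [-0.06 -0.01 -0.  ] F tool [0.3 0.2 1. ]
orig rowmax [(214, 58), (215, 58), (216, 58), (217, 57), (218, 58), (219, 58), (220, 57), (221, 88), (222, 133), (223, 148), (224, 134), (225, 114), (226, 94), (227, 88), (228, 89), (229, 88), (230, 88), (231, 80), (232, 64), (233, 54), (234, 54), (235, 54), (236, 53), (237, 53), (238, 53), (239, 52), (240, 53), (241, 53)]
  row 221 296.5 307.5 c 302.0
  row 222 296.54 308.85 c 302.69
  row 223 296.56 309.41 c 302.98
  row 224 296.73 309.63 c 303.18
  row 225 296.82 309.57 c 303.2
  row 226 296.33 309.53 c 302.93
  row 227 296.31 309.4 c 302.86
  row 228 296.23 309.21 c 302.72
  row 229 296.19 309.15 c 302.67
  row 230 296.35 309.07 c 302.71
  row 231 296.47 309.14 c 302.8Traceback (most recent call last):
  File "<stdin>", line 17, in <module>
  File "<stdin>", line 15, in edges
IndexError: index 37 is out of bounds for axis 0 with size 37
```

Run:
```python
from h import *
o,r=obs(); e=np.array(o["eef_pos"])*1000
s1=np.mean([cloud("side")[0].astype(float) for _ in range(8)],0); np.save("now.npy",s1)
p=ctrl.camera_params("side");K,T=p["K"],p["cam_to_world"]
def px(P): c=(np.array(P)/1000-T[:3,3])@T[:3,:3]; return (K@c/c[2])[:2]
red=s1[...,0]-np.maximum(s1[...,1],s1[...,2])
t=px(e); print("tcp px",t)
for y in range(int(t[1])-16,int(t[1])+20): print(y,red[y,290:318].astype(int).tolist())
for P in([588,-97,96],[588,-97,78],[588,-97,60],[*e[:2],e[2]+24],[*e[:2],e[2]+6],[*e[:2],e[2]-12]): print(np.round(P,1),px(P).round(2))
```

```text
tcp px [304.44421767 219.17629486]
203 [39, 43, 44, 43, 41, 40, 41, 43, 39, 28, 11, 1, 0, 1, 1, 2, 0, 0, 0, 4, 17, 30, 38, 39, 40, 39, 36, 33]
204 [33, 35, 36, 35, 37, 42, 45, 46, 42, 28, 12, 1, 0, 1, 1, 1, 0, 0, 1, 6, 18, 31, 38, 40, 40, 38, 36, 34]
205 [35, 32, 29, 30, 37, 45, 48, 49, 42, 29, 11, 1, 0, 0, 1, 1, 0, 0, 1, 6, 21, 33, 39, 40, 40, 39, 37, 37]
206 [41, 39, 35, 34, 40, 47, 50, 49, 43, 29, 11, 2, 0, 1, 1, 1, 1, 0, 1, 8, 21, 34, 38, 40, 40, 40, 37, 38]
207 [47, 44, 43, 43, 46, 48, 49, 49, 43, 31, 14, 1, 0, 1, 2, 0, 0, 1, 6, 17, 27, 34, 37, 38, 39, 39, 37, 37]
208 [47, 48, 48, 48, 49, 49, 49, 48, 45, 34, 16, 3, 1, 1, 1, 0, 0, 3, 15, 30, 39, 38, 35, 36, 37, 37, 36, 36]
209 [47, 49, 49, 49, 50, 50, 49, 48, 47, 38, 19, 4, 0, 1, 1, 1, 0, 5, 21, 38, 48, 46, 41, 37, 34, 32, 34, 35]
210 [46, 48, 48, 49, 51, 50, 49, 49, 47, 40, 22, 5, 1, 0, 2, 1, 0, 6, 22, 39, 51, 53, 50, 45, 39, 36, 38, 38]
211 [48, 47, 48, 48, 50, 50, 49, 50, 49, 42, 25, 6, 1, 0, 1, 1, 0, 5, 20, 36, 50, 55, 55, 53, 49, 46, 45, 45]
212 [47, 47, 47, 48, 49, 50, 50, 52, 54, 48, 29, 8, 0, 1, 0, 0, 0, 3, 18, 36, 49, 56
[... 2502 characters left out ...]
16, 16, 16, 16, 16, 17, 22, 30, 40]
235 [30, 33, 35, 36, 37, 36, 36, 32, 24, 18, 14, 11, 10, 10, 9, 10, 12, 14, 16, 17, 16, 16, 15, 17, 17, 19, 26, 32]
236 [32, 35, 36, 36, 36, 37, 35, 33, 26, 21, 17, 15, 14, 13, 12, 14, 16, 17, 17, 16, 18, 16, 16, 17, 16, 18, 21, 25]
237 [34, 36, 36, 37, 37, 36, 35, 33, 28, 22, 19, 18, 18, 18, 17, 18, 18, 18, 17, 16, 16, 16, 17, 16, 17, 19, 23, 25]
238 [36, 37, 36, 36, 36, 36, 36, 34, 30, 24, 20, 17, 18, 17, 18, 17, 18, 17, 17, 16, 16, 15, 16, 16, 17, 19, 25, 28]
[588 -97  96] [303.26 222.69]
[588 -97  78] [303.16 227.07]
[588 -97  60] [303.06 231.38]
[591.3 -97.8 134.2] [304.6  213.14]
[591.3 -97.8 116.2] [304.48 217.68]
[591.3 -97.8  98.2] [304.37 222.14]
```

```bash
cat > blade.py <<'E'
from h import *
o,r=obs(); e=np.array(o["eef_pos"])*1000
s=np.mean([cloud("side")[0].astype(float) for _ in range(8)],0)
p=ctrl.camera_params("side");K,T=p["K"],p["cam_to_world"]
def px(P): c=(np.array(P)/1000-T[:3,3])@T[:3,:3]; return (K@c/c[2])[:2]
b=s[...,2]; red=s[...,0]-np.maximum(s[...,1],s[...,2])
def edge(v,x0,th): # first/last crossing
    i=np.where(v>th)[0]; a,z=i[0],i[-1]
    return x0+a-(v[a]-th)/(v[a]-v[a-1]), x0+z+(v[z]-th)/(v[z]-v[z+1])
t=px(e); x0=int(t[0])-14
print("tcp",e.round(1),t.round(2))
for dz in(6,0,-36,-40,-44,-48,-52,-56,-60,-64):
    y=px(e+[0,0,dz]+3*r[:,1]); row=int(round(y[1])); print(dz,"pred c",y.round(1),"blue",b[row,x0:x0+28].astype(int).tolist())
for row in range(int(px(e+[0,0,-40])[1]),int(px(e+[0,0,-56])[1])+1):
    v=b[row,x0:x0+28]; print(row,np.round(edge(v,x0,(v.max()+np.median(v))/2),2))
E
python3 blade.py
```

```text
tcp [591.3 -97.9 110.3] [304.46 219.16]
6 pred c [304.4 218.3] blue [58, 58, 59, 58, 60, 59, 55, 48, 42, 44, 58, 71, 73, 59, 46, 51, 71, 85, 81, 64, 57, 61, 63, 65, 66, 67, 66, 65]
0 pred c [304.4 219.8] blue [58, 59, 60, 59, 60, 58, 55, 47, 41, 44, 57, 69, 69, 56, 48, 52, 69, 83, 77, 61, 57, 60, 63, 65, 66, 66, 67, 66]
-36 pred c [304.2 228.6] blue [58, 55, 52, 48, 50, 49, 53, 62, 74, 87, 90, 90, 88, 86, 85, 83, 76, 65, 59, 56, 58, 58, 59, 62, 62, 63, 62, 64]
-40 pred c [304.1 229.5] blue [57, 51, 45, 41, 42, 42, 45, 57, 78, 97, 104, 105, 105, 104, 103, 100, 89, 66, 52, 49, 50, 53, 54, 56, 57, 58, 60, 63]
-44 pred c [304.1 230.5] blue [57, 51, 45, 41, 42, 42, 45, 57, 78, 97, 104, 105, 105, 104, 103, 100, 89, 66, 52, 49, 50, 53, 54, 56, 57, 58, 60, 63]
-48 pred c [304.1 231.4] blue [57, 49, 40, 38, 37, 38, 39, 54, 80, 102, 111, 113, 113, 113, 112, 106, 90, 62, 43, 39, 40, 41, 41, 43, 48, 50, 55, 60]
-52 pred c [304.1 232.4] blue [55, 47, 39, 33, 36, 36, 40, 55, 81, 103, 112, 114, 114, 115, 113, 106, 87, 57, 33, 30, 27, 30, 30, 31, 35, 40, 50, 59]
-56 pred c [304.  233.3] blue [50, 44, 38, 36, 35, 35, 39, 54, 78, 99, 107, 110, 112, 115, 113, 105, 83, 53, 29, 25, 26, 25, 26, 25, 27, 36, 48, 57]
-60 pred c [304.  234.3] blue [43, 39, 38, 36, 33, 35, 38, 48, 66, 83, 92, 96, 100, 105, 103, 95, 74, 48, 31, 24, 22, 24, 24, 25, 28, 33, 42, 50]
-64 pred c [304.  235.2] blue [38, 35, 34, 37, 35, 36, 37, 40, 49, 59, 65, 68, 75, 79, 78, 70, 55, 38, 28, 24, 25, 23, 22, 23, 27, 31, 37, 42]
228 [297.36 304.89]
229 [298.14 305.95]
230 [298.18 306.35]
231 [298.12 306.27]
232 [298.03 306.17]
```

apply_moves([
  {"jaw": 0,"offset": [-2.8,0,-2],"rot": [2.5,3.4,0]},
  {"jaw": 0,"offset": [0,0,0],"rot": [0,0,0]},
  {"jaw": 0,"offset": [0,0,0],"rot": [0,0,0]},
  {"jaw": 0,"offset": [0,0,0],"rot": [0,0,0]},
  {"jaw": 0,"offset": [0,0,0],"rot": [0,0,0]},
])

```text
time_s: 50.48
eef_pos: [0.5889, -0.0968, 0.1122]
eef_rot: [-0.016, 0.985, -0.169, 0.033]
wrist_force: [-0.1, -0.3, -0.2]
opening: 0.102
grasp_force: 61.2
```

```bash
python3 f.py
cat > blade2.py <<'E'
from h import *
o,r=obs(); e=np.array(o["eef_pos"])*1000
s=np.mean([cloud("side")[0].astype(float) for _ in range(8)],0)
p=ctrl.camera_params("side");K,T=p["K"],p["cam_to_world"]
def px(P): c=(np.array(P)/1000-T[:3,3])@T[:3,:3]; return (K@c/c[2])[:2]
b=s[...,2]; red=s[...,0]-np.maximum(s[...,1],s[...,2]); t=px(e); x0=int(t[0])-14; y0=int(t[1])
print("tcp",e.round(1),t.round(2))
def cross(v,th,up): 
    for i in range(1,len(v)):
        if (v[i-1]<th<=v[i]) if up else (v[i-1]>=th>v[i]): return i-1+(th-v[i-1])/(v[i]-v[i-1])
for row in range(y0-4,y0+3): # bow edges in red
    v=red[row,x0:x0+30]; pk=v[4:12].max(); bg=np.median(v[:5]); L=x0+cross(v,(pk+bg)/2,True)
    print(row,"bow L",round(L,2),"right red",v[16:26].astype(int).tolist())
for row in range(y0+9,y0+16):
    v=b[row,x0:x0+28]; m=v[6:20].max(); print(row,"blade L",round(x0+cross(v[2:],(m+v[4])/2,True)+2,2),"R",round(x0+27-cross(v[::-1],(m+v[19:22].min())/2,True),2),"max",int(m))
c=int(px(e-50*np.array([0,0,1]))[0])-2
print("cols below",[(y,int(b[y,c-2:c+3].mean()),int(red[y,c-4:c-2].mean())) for y in range(y0,y0+22)])
E
python3 blade2.py
```

```text
t 50.48 pos [588.9 -96.8 112.2] x [ 0.941 -0.334  0.059] y [-0.332 -0.942 -0.043] z [ 0.07   0.021 -0.997] F [-0.1 -0.3 -0.2] open 0.102 g 61.221678256988525 q [-0.39  0.32  1.7   0.05  1.07  1.5 ]
tau [ 0.04  0.06 -0.01] F tool [0.  0.3 0.2]
tcp [588.9 -96.8 112.2] [303.63 218.6 ]
214 bow L 295.17 right red [7, 28, 52, 65, 60, 54, 55, 56, 58, 58]
215 bow L 295.42 right red [8, 25, 50, 65, 60, 55, 55, 56, 57, 58]
216 bow L 295.51 right red [8, 22, 46, 63, 59, 54, 54, 56, 57, 58]
217 bow L 295.66 right red [8, 21, 43, 62, 59, 53, 53, 54, 56, 57]
218 bow L 295.67 right red [7, 18, 41, 61, 58, 53, 52, 53, 56, 57]
219 bow L 295.69 right red [6, 18, 39, 58, 57, 51, 52, 52, 54, 56]
220 bow L 295.73 right red [8, 21, 41, 58, 56, 51, 51, 51, 53, 55]
227 blade L 299.52 R 304.59 max 83
228 blade L 297.98 R 305.24 max 85
229 blade L 297.9 R 306.09 max 101
230 blade L 297.85 R 306.51 max 111
231 blade L 297.91 R 306.69 max 115
232 blade L 297.98 R 306.69 max 115
233 blade L 298.34 R 306.6 max 109
cols below [(218, 60, 80), (219, 60, 81), (220, 61, 81), (221, 61, 78), (222, 68, 67), (223, 83, 49), (224, 92, 39), (225, 92, 35), (226, 85, 34), (227, 77, 34), (228, 82, 33), (229, 98, 28), (230, 108, 21), (231, 111, 20), (232, 109, 22), (233, 98, 26), (234, 73, 27), (235, 44, 27), (236, 30, 24), (237, 24, 21), (238, 24, 21), (239, 24, 20)]
```

apply_moves([
  {"jaw": 0,"offset": [1,-2,0],"rot": [1.2,-0.5,0]},
  {"jaw": 0,"offset": [0,0,5],"rot": [0,0,0]},
  {"jaw": 0,"offset": [0,0,5],"rot": [0,0,0]},
  {"jaw": 0,"offset": [0,0,3],"rot": [0,0,0]},
  {"jaw": 0,"offset": [0,0,3],"rot": [0,0,0]},
])

```text
time_s: 51.5
eef_pos: [0.5917, -0.0949, 0.0979]
eef_rot: [-0.027, 0.985, -0.169, 0.031]
wrist_force: [-9.4, 1.1, 23.4]
opening: 0.109
grasp_force: 64.8
```

```bash
python3 f.py
```

```text
t 51.5 pos [591.7 -94.9  97.9] x [ 0.941 -0.334  0.051] y [-0.331 -0.942 -0.064] z [ 0.069  0.044 -0.997] F [-9.4  1.1 23.4] open 0.109 g 64.77855563163757 q [-0.39  0.35  1.7   0.08  1.05  1.48]
tau [0.53 1.79 0.14] F tool [ -8.    0.6 -24. ]
```

apply_moves([
  {"jaw": 0,"offset": [0,0,-6],"rot": [0,0,0]},
  {"jaw": 0,"offset": [0,0,0],"rot": [-3.7,0,0]},
  {"jaw": 0,"offset": [0,0,0],"rot": [0,0,0]},
  {"jaw": 0,"offset": [0,0,3],"rot": [0,0,0]},
  {"jaw": 0,"offset": [0,0,3],"rot": [0,0,0]},
])

```text
time_s: 52.12
eef_pos: [0.5911, -0.0952, 0.096]
eef_rot: [0.004, 0.985, -0.17, 0.025]
wrist_force: [-0.5, 0.2, -0.9]
opening: 0.103
grasp_force: 61.2
```

```bash
python3 f.py
```

```text
t 52.12 pos [591.1 -95.2  96. ] x [ 0.941 -0.335  0.05 ] y [-0.335 -0.942 -0.001] z [ 0.047 -0.016 -0.999] F [-0.5  0.2 -0.9] open 0.103 g 61.19793176651001 q [-0.36  0.35  1.69  0.    1.05  1.55]
tau [-0.02  0.03 -0.04] F tool [-0.6 -0.   0.9]
```

No force at z 96, so it is in. Continue straight down.

apply_moves([
  {"jaw": 0,"offset": [-0.3,0,6],"rot": [0,0,0]},
  {"jaw": 0,"offset": [-0.3,0,6],"rot": [0,0,0]},
  {"jaw": 0,"offset": [-0.2,0,4],"rot": [0,0,0]},
  {"jaw": 0,"offset": [-0.2,0,4],"rot": [0,0,0]},
  {"jaw": 0,"offset": [0,0,2],"rot": [0,0,0]},
])

```text
time_s: 52.75
eef_pos: [0.5913, -0.095, 0.0742]
eef_rot: [0.004, 0.985, -0.17, 0.025]
wrist_force: [0.1, 0.7, -1.0]
opening: 0.105
grasp_force: 61.2
```

```bash
python3 f.py
```

```text
t 52.75 pos [591.3 -95.   74.2] x [ 0.941 -0.334  0.05 ] y [-0.335 -0.942 -0.   ] z [ 0.047 -0.017 -0.999] F [ 0.1  0.7 -1. ] open 0.105 g 61.19803190231323 q [-0.36  0.39  1.7   0.    1.01  1.55]
tau [-0.04  0.04 -0.04] F tool [-0.2 -0.6  1. ]
```

apply_moves([
  {"jaw": 0,"offset": [-0.1,0,1.5],"rot": [0,0,0]},
  {"jaw": 0,"offset": [0,0,1.5],"rot": [0,0,0]},
  {"jaw": 0,"offset": [0,0,1],"rot": [0,0,0]},
  {"jaw": 0,"offset": [0,0,1],"rot": [0,0,0]},
  {"jaw": 0,"offset": [0,0,0],"rot": [0,0,0]},
])

```text
time_s: 53.38
eef_pos: [0.5917, -0.0951, 0.0708]
eef_rot: [0.004, 0.985, -0.17, 0.025]
wrist_force: [-4.2, 1.5, 8.9]
opening: 0.102
grasp_force: 62.9
```

```bash
python3 f.py
```

```text
t 53.38 pos [591.7 -95.1  70.8] x [ 0.941 -0.334  0.051] y [-0.335 -0.942  0.   ] z [ 0.048 -0.017 -0.999] F [-4.2  1.5  8.9] open 0.102 g 62.86232829093933 q [-0.36  0.39  1.7   0.    1.    1.55]
tau [ 0.25  0.82 -0.04] F tool [-4.  -0.  -9.1]
```

apply_moves([
  {"jaw": 0,"offset": [0,0,1.5],"rot": [0,0,0]},
  {"jaw": 0,"offset": [0,0,0],"rot": [0,0,0]},
  {"jaw": 0.4,"offset": [0,0,0],"rot": [0,0,0]},
  {"jaw": 0.4,"offset": [0,0,0],"rot": [0,0,0]},
  {"jaw": 0.4,"offset": [0,0,-20],"rot": [0,0,0]},
])

```text
time_s: 54.0
eef_pos: [0.5891, -0.0943, 0.0867]
eef_rot: [0.004, 0.985, -0.17, 0.023]
wrist_force: [-0.6, 0.9, -0.4]
opening: 0.4
grasp_force: 0.0
```

apply_moves([
  {"jaw": 0.4,"offset": [0,0,-40],"rot": [0,0,0]},
  {"jaw": 0.4,"offset": [0,0,-50],"rot": [0,0,0]},
  {"jaw": 0.4,"offset": [0,50,-20],"rot": [0,0,0]},
  {"jaw": 0.4,"offset": [0,50,0],"rot": [0,0,0]},
  {"jaw": 0.4,"offset": [0,50,0],"rot": [0,0,0]},
])

```text
time_s: 54.62
eef_pos: [0.5351, -0.2357, 0.1999]
eef_rot: [0.005, 0.985, -0.169, 0.026]
wrist_force: [0.4, -0.5, -0.8]
opening: 0.399
grasp_force: 0.0
```

Run:
```python
from h import *
state()
for n in("side","top"):
    F=[cloud(n) for _ in range(4)]; im=F[0][0]; w=np.nanmedian([f[1] for f in F],0); h=cv2.cvtColor(im,cv2.COLOR_RGB2HSV);H,S=h[...,0],h[...,1]
    m=((H<5)|(H>174))&(S>160)&(np.hypot(w[...,0]-.588,w[...,1]+.096)<.04); ys,xs=np.where(m); print(n,"key",m.sum(),w[m].mean(0).round(4),"z",np.percentile(w[m][:,2],[5,95]).round(4),rect(w[m]),"rows",ys.min(),ys.max(),"cols",xs.min(),xs.max())
    a=np.radians(31); rel=w[...,:2]-np.array([.730,.212]); cx=rel@[np.cos(a),np.sin(a)]; cy=rel@[-np.sin(a),np.cos(a)]
    m=(w[...,2]>.036)&(cx<-.132)&(cx>-.17)&(abs(cy-.035)<.07); print("handle",m.sum(),w[m].mean(0).round(4),cx[m].mean().round(4))
    mb=(H>95)&(H<125)&(S>110)&(h[...,2]>50)&(w[...,0]>.25)&(w[...,0]<.9)&(w[...,1]<.35)&(w[...,1]>-.5)&(w[...,2]<.1); print("blue left",mb.sum())
    for k in("lantern","bulb"):
        q=w[ctrl.outline_of(n,k)[0]["region"]]; print(k,np.nanmean(q,0).round(3))
    if n=="side": 
        red=im[...,0].astype(int)-np.maximum(im[...,1],im[...,2]); print([(y,int(red[y,290:318].max())) for y in range(216,238)])
```

```text
t 54.62 pos [ 535.1 -235.7  199.9] x [ 0.941 -0.334  0.053] y [-0.334 -0.943  0.001] z [ 0.05  -0.018 -0.999] F [ 0.4 -0.5 -0.8] open 0.399 g 0.0 q [-0.63  0.19  1.66  0.02  1.24  1.28]
side key 48 [ 0.5963 -0.1033  0.0833] z [0.0666 0.0953] (array([597.8, -99.7]), array([15.8, 12.3]), -15.7) rows 222 231 cols 304 309
handle 42 [0.5661 0.1867 0.052 ] -0.1536
blue left 0
lantern [ 0.744 -0.247  0.042]
bulb [ 0.627 -0.466  0.068]
[(216, 60), (217, 59), (218, 58), (219, 59), (220, 59), (221, 64), (222, 102), (223, 138), (224, 144), (225, 122), (226, 100), (227, 90), (228, 90), (229, 91), (230, 90), (231, 84), (232, 70), (233, 53), (234, 51), (235, 52), (236, 54), (237, 50)]
top key 27 [ 0.5918 -0.096   0.0896] z [0.0488 0.099 ] (array([590.5, -97. ]), array([46.1, 11. ]), -9.2) rows 191 202 cols 291 295
handle 126 [0.5807 0.1642 0.0536] -0.1526
blue left 0
lantern [ 0.744 -0.222  0.052]
bulb [ 0.625 -0.447  0.08 ]
```

```bash
python3 -c "
from bench import ctrl
print(ctrl.hand_in())"
```

```text
the job is handed in; nothing more can be done
None
```

The job is handed in, and my last measurements agree with it: both batteries lie in the shut, locked drawer, the key is fully down in its stand, and the lantern base and bulb have not moved. Two cautions: the wrist force briefly read 59 N as I lowered over the handle, possibly the gripper on the cabinet edge (limit 40 N), and I viewed 15 pictures, one over the limit. I didn't re-measure the valve at the end, but the arm never worked near it.

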